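# Latch the stock box with its loose latch plate

## Robot

A 7-joint arm with a two-finger parallel gripper is mounted at the origin on the work surface. World frame = base frame: x ahead of the robot, y to its left, z up, the work surface at z = 0. Lengths are in mm, angles in degrees, forces in N, time in s.
With the tool pointing down it reaches from about 425 to 875 mm from the base axis. Payload 8.4 kg.
Tool frame: the origin (TCP) lies where the fingers leave the gripper's body, on its centre line; the fingertips stand 70 mm ahead of it and the grasp point (between the pads) lies 51 mm ahead of it (ctrl.tip_extent is the distance from the TCP to the fingertips, in mm); z points along the fingers, y is the direction in which the jaws open and shut (so a half turn about z gives the same grasp; the last joint's range is limited). The gripper opens to 87 mm and grips with 3 to 60 N. Pads are 19 mm wide; open, the fingers measure 117 mm over their backs; the gripper's body (75 mm by 190 mm) begins 51 mm behind the grasp point.
Start: joints at [58.144, 19.091, 2.286, 83.961, -0.768, 76.965, -3.352], TCP at [286.676, -583.339, 292.246] pointing down, gripper open.
Joint ranges: [-147.57, 147.57], [-21.85, 119.76], [-74.77, 79.35], [14.55, 137.4], [-85.83, 265.84], [4.83, 119.75], [-152.11, 152.11]. Speed limits (degrees/s): [127.2, 127.2, 159.86, 159.86, 180, 180, 180].

## Interface

Orientations are given as a 3x3 rotation matrix whose columns are the frame's x, y, z axes.
In Python, from rig import state, optics, sign_off, ctrl gives the robot as it stands.
- The arm moves only by the tool carry_out, never from a script. Its argument "series" is a list of rows, each an object of numbers: "dx", "dy", "dz": the shift along the tool's x, y, z in m; "rx", "ry", "rz": the turn, a rotation vector about the tool's x, y, z in degrees. A call has 1 to 20 rows; each row shifts and turns the commanded pose from where the row before left it, along the tool's axes as they then stand; what a row does not reach is not made up. A row lasts 1/12 s, in which the tool goes at most 41.7 mm and 7.16 degrees, less where a joint would pass 70% of its speed; a pose out of reach is approached as far as the arm can. A call with a gripper value outside its range is refused whole. "grip" is the opening, from -1 (shut) to 1 (fully open), set as the call begins (left out, the last holds). The fingers move at their own pace and stop on an object; the grip force is fixed at half the most. Time passes only in rows, so rows that do not move let the fingers close. It gives the time, the measured TCP pose, the force and the opening at its end, in the units of the state.
- state(): the state, without advancing time (a new reading comes with each control period).
- optics.read_camera(name): name is "scene" or "side" or "wrist"; returns the picture (400x640x3 uint8, red, green, blue); there is no depth.
- optics.camera_params(name): a dict with "vertical_fov" (degrees; the focal length in pixels is half the picture's height over the tangent of half this angle, whatever the lens; pixels are square), "cx", "cy" (the principal point, pixels), "R" (3x3) and "t" (3): a world point X has camera coordinates R X + t. Camera axes: x right, y down, z forward; pixel columns grow to the right and rows downward; lengths in mm; the calibration is good to about 2 mm. A picture is of the moment at which its call begins: read the wrist's pose just before it. camera_params takes no time and is no camera call; for the wrist camera it gives the pose at the moment of the call.
- sign_off(): hands the job in, once; it reports no verdict.
The state is a dict: "t": time; "joint_positions": joint angles; "dq": joint speeds; "joint_torque": joint torques, N m; "tool_pos": TCP position; "eef_rot": TCP orientation; "wrist_force": force on the tool from outside, world axes, zero at the start; "wrist_torque": the same for the moment, N m; "grip_width": finger opening in mm.
Only numpy, scipy, OpenCV 4.12 (cv2) and the standard library are available. Lean on these libraries where they do the work, as an engineer would, in place of code of your own. Each camera call takes 0.05 s, during which the arm holds its last target. There are 200 camera calls.

## Task

The stock box is shut but not latched. Pick up its loose latch plate (the one with the oblong eye, not the spare plate with two round holes), tip the eye past the wide head of the stud on the box's front deck, level the plate under the head, and draw it back until its round hole drops over the pin on the lid and the plate lies flat; then let go. The stud is only finger-tight, so work by feel and lean on it with no more than about 10 N; do not force the plate down, and leave the spare plate and the other things where they are.

Things in the scene. Friction and masses are not known exactly. Their poses are not given: they have to be found in the camera images.
- plate_grip (a point): Latch plate: loose flat 4 mm steel, 125 mm long, about 190 g, with a wooden grip block upright on it (34 mm along the plate, 12 across, 38 tall; plate 40 wide there). Point in the block, 27 mm above the plate's underside: grip it across its 12 mm. Axes: +x along the plate to the round-hole end (48 mm away), -x to the oblong-eye end (77 mm away, 64 mm wide), z up out of the plate.
- plate_eye (a point): Centre of the plate's oblong eye, at the plate's underside, 54.5 mm from the grip along the plate's -x; same axes. The eye measures 31 mm along the plate and 50 mm across it; the end lip beyond it is 7 mm wide.
- plate_hole (a point): Centre of the plate's round hole (11 mm diameter, right through) at the plate's underside, 34 mm from the grip along the plate's +x.
- stud (a point): Middle of the slot where the steel mushroom stud is set, on the front deck's top: the stud stands up to 6 mm either way along x; feel for it. Shank 9 mm dia., 9 mm tall; head 46 mm dia., 3 thick: a level plate cannot pass. Plate's hole end 22 degrees up: end lip down to the deck robot-side of the head, under it to the shank; then the other lip clears the head. +x: to the pin, away from robot.
- pin (a point): Upright steel locating pin on the lid: point at its foot on the lid's top, 88 mm from the stud point (box +x). 8 mm dia., narrowed tip, 7 mm tall. Latched, the round hole is over it and the eye round the stud. The wooden box is fixed, 230 x 160 x 62 mm, on screw feet, its front edge 53 mm before the stud point; deck and lid tops are flush, 64 to 70 mm above the table.
- lid (a joint): Lid hinge at the box's far edge; 0 = shut, grows to 1.7 rad as it opens; held shut only by its 450 g weight.
- spare_grip (a point): Spare plate of another box, not to be used: a 128 x 40 x 4 mm steel plate with the same grip block but a 16 mm round hole at each end and no oblong eye. Point 27 mm above its underside, in the block; +x along the plate.
- bundle: Bundle of five cheroots, 110 x 45 x 28 mm, long along its x; origin at the centre of its underside.
- jar: Dark lidded lacquer jar, 68 mm diameter, 80 mm tall; origin under its centre.
- bowl: Green plastic bowl, 110 mm diameter, 50 mm tall; origin under its centre.
- stick: Wooden rolling stick, 18 mm diameter, 170 mm long along its x; origin at its centre underside.
- cup: Aluminium cup, 66 mm diameter, 70 mm tall; origin under its centre.
- pot: Small terracotta pot, 84 mm diameter, 68 mm tall; origin under its centre.
Mind the look-alikes: they are no part of the job. What is shaped like the part that bears plate_grip but black or yellow is not meant.

How it is judged (in metres and radians):
At the end, for the whole second after the job is handed in: The latch plate lies flat (within 2 degrees) and at rest on the shut box (lid within 0.02 rad), its oblong eye round the stud under the head (eye centre within 4 mm of the stud point) and its round hole down over the pin (within 2.5 mm of its axis and 3.5 mm of its foot) (horizontal distance between plate_eye and stud below 0.004 m and horizontal distance between plate_hole and pin below 0.0025 m and distance between plate_hole and pin below 0.0035 m and angle between plate_grip's own z axis and vertical below 0.035 rad and value of joint lid below 0.02 rad and linear speed of plate below 0.01 m/s); the robot touches nothing.
It fails at once if the stud is leaned on (more than 12 N) (contact force between plate and keeper above 12 N).
It fails at once if the plate is forced against the box (more than 25 N) (contact force between plate and box above 25 N).
It fails at once if the gripper or arm bears on the box (more than 10 N) (contact force between any of the fingers, the arm and box above 10 N).
It fails at once if the lid is lifted (more than 0.1 rad) (value of joint lid above 0.1 rad).
It fails at once if the spare plate or another bystander is moved more than 25 mm (distance of any of spare_grip, bundle, jar, bowl, stick, cup, pot from where it was at the start of the episode above 0.025 m).
It also fails if it takes over 72 s, if anything falls off the work surface, if the arm or the gripper's body presses on something with over 40 N, if the wrist force passes 120 N, or if a joint passes its speed limit or range.

## Working session

There is one attempt and no reset: what is moved stays moved. The work goes in short steps, Python scripts to look and compute and a tool call to move; the robot and the scene stay as the last step left them, time stands still between calls to the robot, and variables do not carry over. Pictures are saved under pics/ and viewed, about 8 in all and at most 12, crops included, and the job is handed in when it is done.

Besides the shell and the picture viewer there is one more tool, called by a JSON object that holds its "api" and its "payload", one argument or row to a line. carry_out: Moves the arm, as the interface text tells. Its arguments: {"type":"object","properties":{"series":{"type":"array"},"grip":{"type":"number"}},"required":["series"]}

```bash
mkdir -p pics; ls
python3 - <<'E'
from rig import state, optics, ctrl
import cv2,numpy as np
s=state();print(s)
for n in("scene","side","wrist"):
    p=optics.camera_params(n);print(n,p)
    cv2.imwrite(f"pics/{n}0.png",optics.read_camera(n)[:,:,::-1])
E
```

```text
pics
{'t': 0.0, 'joint_positions': array([58.14522838, 19.13222111,  2.28403394, 84.01015187, -0.76547453,
       76.96716219, -3.35118115]), 'dq': array([-0.07911666,  0.04882984, -0.011928  ,  0.03401641, -0.01192512,
       -0.01342717,  0.06915375]), 'joint_torque': array([ 5.44044942e-04, -6.56362152e+01,  1.33571997e+00, -4.03793550e+01,
       -5.96617581e-02,  4.50225757e-02,  2.31707618e-04]), 'tool_pos': array([ 286.50071228, -583.05323408,  291.36160623]), 'eef_rot': array([[ 8.97476025e-01,  4.41062413e-01, -8.55714923e-04],
       [ 4.41063218e-01, -8.97474935e-01,  1.40682125e-03],
       [-1.47486721e-04, -1.64001272e-03, -9.99998644e-01]]), 'wrist_force': array([-0.03029038,  0.42904672,  0.16894303]), 'wrist_torque': array([ 0.00498803, -0.02849291,  0.02348902]), 'grip_width': 86.95300321455483}
scene {'vertical_fov': 42.268397783295164, 'cx': 325.5539243765126, 'cy': 195.1064175700583, 'R': array([[ 0.75258955,  0.65848894, -0.00113981],
       [ 0.48240802, -0.55252252, -0.67970682],
       [-0.44820919,  0.5109904 , -0.73348302]]), 't': array([-387.32217705, -224.88905514, 2023.79690894])}
side {'vertical_fov': 47.337837266943076, 'cx': 326.995548382919, 'cy': 202.3232022991281, 'R': array([[-0.82578369, -0.56389774,  0.01003209],
       [-0.38383088,  0.54887928, -0.74256676],
       [ 0.41322531, -0.61705014, -0.66969692]]), 't': array([ 403.72000368,  249.23561055, 1129.53156733])}
wrist {'vertical_fov': 59.796841755773016, 'cx': 314.1602794367966, 'cy': 200.88016917150475, 'R': array([[ 4.41096357e-01, -8.97459400e-01, -7.93125619e-04],
       [-8.65568036e-01, -4.25655091e-01,  2.63836537e-01],
       [-2.37120178e-01, -1.15690831e-01, -9.64567080e-01]]), 't': array([-649.04048098,  -32.01363607,  390.91965001])}
```

View pics/scene0.png

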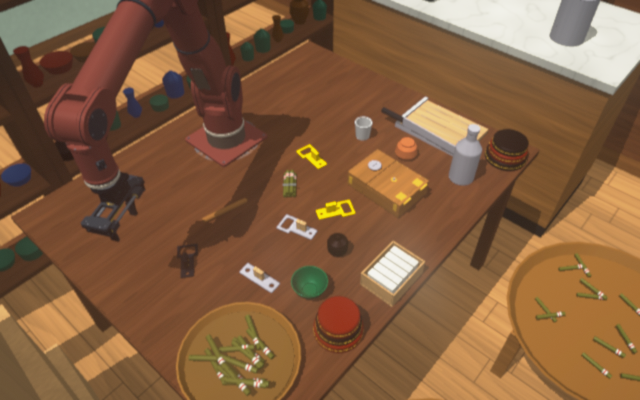

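View pics/side0.png

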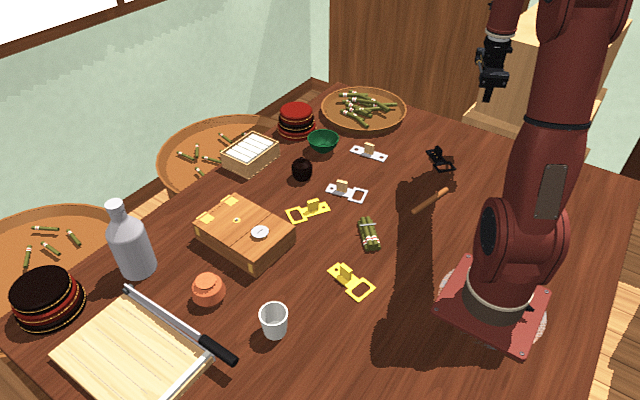

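The scene view shows the latch plate (oblong eye) at about (297,227), the spare at (260,277), and the box stud at (375,165). The side view shows the plate block at (341,187), its eye at (357,194), the stud head at (260,232) and the pin at (236,219).

```bash
cat > h.py <<'E'
import numpy as np,cv2
from rig import state, optics, ctrl
def K(p): 
    f=200/np.tan(np.radians(p["vertical_fov"]/2)); return f
def toz(p,uv,z):
    "pixel -> world point on plane z"
    R,t=np.array(p["R"]),np.array(p["t"]); f=K(p)
    d=R.T@np.array([(uv[0]-p["cx"])/f,(uv[1]-p["cy"])/f,1]); C=-R.T@t
    return C+d*(z-C[2])/d[2]
def proj(p,X):
    c=np.array(p["R"])@X+p["t"]; f=K(p); return c[:2]/c[2]*f+[p["cx"],p["cy"]]
def rel(target):
    "world TCP target -> shift in tool axes, mm"
    s=state(); return s["eef_rot"].T@(np.array(target)-s["tool_pos"])
E
python3 - <<'E'
from h import *
S=optics.camera_params("scene");D=optics.camera_params("side");W=optics.camera_params("wrist")
for n,a,b,z in(("block",(299,223),(342,183),38),("eye",(287,222),(359,195),4),("stud",(375,165),(260,232),79),("pin",(391,177),(236,219),74)):
    print(n,toz(S,a,z).round(),toz(D,b,z).round())
s=state();C=-W["R"].T@W["t"];print("cam in tool",s["eef_rot"].T@(C-s["tool_pos"]),(s["eef_rot"].T@W["R"].T).round(3))
a=cv2.imread("pics/scene0.png")[140:300,230:440];b=cv2.imread("pics/side0.png")[140:280,190:400]
a=cv2.resize(a,(630,480)[:2],interpolation=2)
cv2.imwrite("pics/sc.png",a)
E
```

```text
block [ 533. -152.   38.] [ 530. -141.   38.]
eye [ 480. -155.    4.] [ 476. -157.    4.]
stud [578. 190.  79.] [570. 193.  79.]
pin [652. 183.  74.] [659. 189.  74.]
cam in tool [ 72.28886479  -0.47578463 -93.55724842] [[ 0.    -0.965 -0.264]
 [ 1.    -0.     0.001]
 [-0.001 -0.264  0.965]]
```

{"api": "carry_out", "payload": {
  "series": [
    {"rz": 4, "dz": 0.005},
    {"rz": 4, "dz": 0.005},
    {"rz": 4, "dz": 0.005},
    {"rz": 4, "dz": 0.005},
    {"dx": 0.0192, "dy": -0.0241, "dz": 0.005},
    {"dx": 0.0192, "dy": -0.0241, "dz": 0.005},
    {"dx": 0.0192, "dy": -0.0241, "dz": 0.005},
    {"dx": 0.0192, "dy": -0.0241, "dz": 0.005},
    {"dx": 0.0192, "dy": -0.0241, "dz": 0.005},
    {"dx": 0.0192, "dy": -0.0241, "dz": 0.005},
    {"dx": 0.0192, "dy": -0.0241, "dz": 0.005},
    {"dx": 0.0192, "dy": -0.0241, "dz": 0.005},
    {"dx": 0.0192, "dy": -0.0241, "dz": 0.005},
    {"dx": 0.0192, "dy": -0.0241, "dz": 0.005},
    {"dx": 0.0192, "dy": -0.0241, "dz": 0.005},
    {"dx": 0.0192, "dy": -0.0241, "dz": 0.005},
    {"dx": 0.0192, "dy": -0.0241},
    {"dx": 0.0192, "dy": -0.0241},
    {"dx": 0.0192, "dy": -0.0241},
    {"dx": 0.0192, "dy": -0.0241}
  ]
}}

```text
invalid input at $.series[0]: expected keys dx, dy, dz, rx, ry, rz
```

Run:
```python
from h import *
s=state();print(s["tool_pos"],s["eef_rot"].round(3),s["t"])
cv2.imwrite("pics/w1.png",optics.read_camera("wrist")[:,:,::-1])
s=state();print(s["tool_pos"],s["eef_rot"].round(3),s["t"])
```

```text
[ 286.56172384 -583.12392412  291.56578162] [[ 0.897  0.441 -0.001]
 [ 0.441 -0.897  0.001]
 [-0.    -0.001 -1.   ]] 0.15
[ 286.60200867 -583.16621583  291.70277196] [[ 0.897  0.441 -0.001]
 [ 0.441 -0.897  0.001]
 [-0.    -0.001 -1.   ]] 0.2
```

View pics/w1.png

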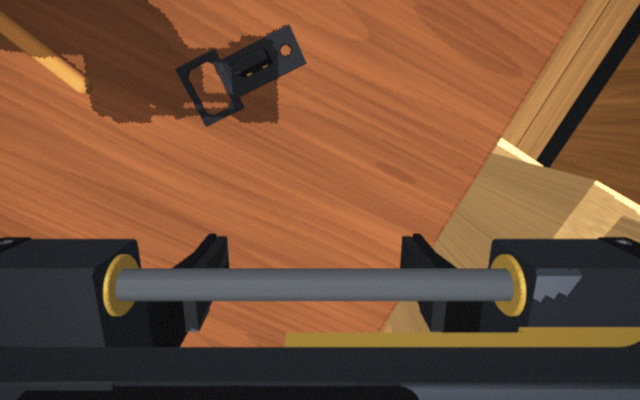

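The wrist picture (before the move; the call was refused) shows the black look-alike near (240,70) and the jaws at about row 280. I'll repeat the move with all six keys.

{"api": "carry_out", "payload": {
  "series": [
    {"dx": 0, "dy": 0, "dz": 0.005, "rx": 0, "ry": 0, "rz": 4},
    {"dx": 0, "dy": 0, "dz": 0.005, "rx": 0, "ry": 0, "rz": 4},
    {"dx": 0, "dy": 0, "dz": 0.005, "rx": 0, "ry": 0, "rz": 4},
    {"dx": 0, "dy": 0, "dz": 0.005, "rx": 0, "ry": 0, "rz": 4},
    {"dx": 0.0192, "dy": -0.0241, "dz": 0.005, "rx": 0, "ry": 0, "rz": 0},
    {"dx": 0.0192, "dy": -0.0241, "dz": 0.005, "rx": 0, "ry": 0, "rz": 0},
    {"dx": 0.0192, "dy": -0.0241, "dz": 0.005, "rx": 0, "ry": 0, "rz": 0},
    {"dx": 0.0192, "dy": -0.0241, "dz": 0.005, "rx": 0, "ry": 0, "rz": 0},
    {"dx": 0.0192, "dy": -0.0241, "dz": 0.005, "rx": 0, "ry": 0, "rz": 0},
    {"dx": 0.0192, "dy": -0.0241, "dz": 0.005, "rx": 0, "ry": 0, "rz": 0},
    {"dx": 0.0192, "dy": -0.0241, "dz": 0.005, "rx": 0, "ry": 0, "rz": 0},
    {"dx": 0.0192, "dy": -0.0241, "dz": 0.005, "rx": 0, "ry": 0, "rz": 0},
    {"dx": 0.0192, "dy": -0.0241, "dz": 0.005, "rx": 0, "ry": 0, "rz": 0},
    {"dx": 0.0192, "dy": -0.0241, "dz": 0.005, "rx": 0, "ry": 0, "rz": 0},
    {"dx": 0.0192, "dy": -0.0241, "dz": 0.005, "rx": 0, "ry": 0, "rz": 0},
    {"dx": 0.0192, "dy": -0.0241, "dz": 0.005, "rx": 0, "ry": 0, "rz": 0},
    {"dx": 0.0192, "dy": -0.0241, "dz": 0, "rx": 0, "ry": 0, "rz": 0},
    {"dx": 0.0192, "dy": -0.0241, "dz": 0, "rx": 0, "ry": 0, "rz": 0},
    {"dx": 0.0192, "dy": -0.0241, "dz": 0, "rx": 0, "ry": 0, "rz": 0},
    {"dx": 0.0192, "dy": -0.0241, "dz": 0, "rx": 0, "ry": 0, "rz": 0}
  ]
}}

```text
t: 1.87
tool_pos: [521.4, -148.1, 212.3]
eef_rot: [[0.984, 0.176, 0.0], [0.176, -0.984, -0.0], [-0.0, 0.0, -1.0]]
wrist_force: [0.8, -0.5, 1.0]
grip_width: 87.0
```

Run:
```python
from h import *
optics.read_camera("wrist");optics.read_camera("wrist");
W=optics.camera_params("wrist");np.save("w2.npy",W)
s=state();print(s["tool_pos"],s["eef_rot"].round(3),s["t"])
cv2.imwrite("pics/w2.png",optics.read_camera("wrist")[:,:,::-1])
```

```text
[ 523.08674407 -143.83790795  212.32323993] [[ 0.983  0.184  0.001]
 [ 0.184 -0.983  0.002]
 [ 0.002 -0.002 -1.   ]] 1.9667
```

View pics/w2.png

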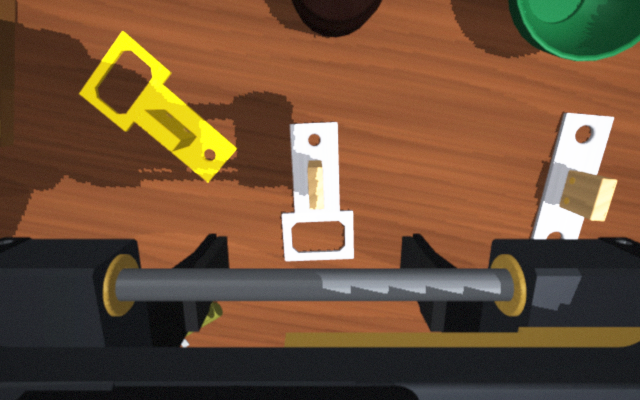

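The wrist view shows the plate with its hole at (314,140), eye at about (318,237), and corners (291,123), (337,122), (354,259) and (284,261). The spare is on the right, well clear.

Run:
```python
from h import *
W=np.load("w2.npy",allow_pickle=True).item()
im=cv2.imread("pics/w2.png")
P=lambda u:toz(W,u,4)[:2]
h=P((314,140));c=[P(u) for u in((291,123),(337,122),(354,259),(284,261))]
print(h.round(1),np.round(c,1))
a=(c[0]+c[1])/2;b=(c[2]+c[3])/2
d=a-b;L=np.hypot(*d);yaw=np.degrees(np.arctan2(d[1],d[0]));u=d/L
print("len",L,"yaw",yaw,"grip",a-48*u,b+77*u,h-34*u)
e=c[1]-c[0];f=c[2]-c[3];print(np.degrees(np.arctan2(e[0],-e[1])),np.degrees(np.arctan2(f[0],-f[1])))
# block top centre pixel approx (315,184)-> z 38
bt=toz(W,(320,184),42)[:2];print(bt)
m=cv2.inRange(im,(170,170,170),(255,255,255));n,l,st,ce=cv2.connectedComponentsWithStats(m);print([(st[i],ce[i].round(1)) for i in range(1,n) if st[i][4]>300])
g=(a+b)/2-u*(-14.5)
g=(a-48*u+b+77*u)/2
ya=np.radians(yaw)
print("shift tool",rel([*g,78]).round(1))
```

```text
[ 566.3 -134.8] [[ 576.8 -113. ]
 [ 584.8 -151.2]
 [ 464.2 -192.3]
 [ 450.  -127.8]]
len 126.72665674766716 yaw 12.717255514153003 grip [ 533.93427114 -142.69489807] [ 532.24997224 -143.07500428] [ 533.16640008 -142.3202508 ]
11.82161859734038 12.418302217396217
[ 537.43631631 -145.05188899]
[(array([ 533,  113,   81,  126, 4180], dtype=int32), array([571.8, 172.1])), (array([ 282,  122,   72,  139, 5326], dtype=int32), array([316.6, 189.7])), (array([591, 179,  26,  41, 543], dtype=int32), array([603.4, 199.5]))]
shift tool [ 11.7  -1.7 134.2]
```

{"api": "carry_out", "payload": {
  "series": [
    {"dx": 0.002, "dy": 0, "dz": 0.018, "rx": 0, "ry": 0, "rz": -1},
    {"dx": 0.002, "dy": 0, "dz": 0.018, "rx": 0, "ry": 0, "rz": -1},
    {"dx": 0.002, "dy": 0, "dz": 0.018, "rx": 0, "ry": 0, "rz": 0},
    {"dx": 0.002, "dy": 0, "dz": 0.018, "rx": 0, "ry": 0, "rz": 0},
    {"dx": 0.002, "dy": 0, "dz": 0.018, "rx": 0, "ry": 0, "rz": 0},
    {"dx": 0, "dy": 0, "dz": 0, "rx": 0, "ry": 0, "rz": 0},
    {"dx": 0, "dy": 0, "dz": 0, "rx": 0, "ry": 0, "rz": 0},
    {"dx": 0, "dy": 0, "dz": 0, "rx": 0, "ry": 0, "rz": 0}
  ]
}}

```text
t: 2.68
tool_pos: [530.9, -148.4, 123.2]
eef_rot: [[0.978, 0.21, 0.001], [0.21, -0.978, -0.0], [0.001, 0.001, -1.0]]
wrist_force: [0.7, -0.2, 0.7]
grip_width: 86.9
```

Run:
```python
from h import *
s=state();R=s["eef_rot"];print(s["tool_pos"],np.degrees(np.arctan2(R[1,0],R[0,0])),rel([533.1,-142.8,78]).round(1))
```

```text
[ 530.85611743 -148.37711305  123.19551596] 12.114547600563972 [ 3.3 -5.  45.2]
```

{"api": "carry_out", "payload": {
  "series": [
    {"dx": 0.001, "dy": -0.0015, "dz": 0.012, "rx": 0, "ry": 0, "rz": 0},
    {"dx": 0.001, "dy": -0.0015, "dz": 0.012, "rx": 0, "ry": 0, "rz": 0},
    {"dx": 0.001, "dy": -0.001, "dz": 0.012, "rx": 0, "ry": 0, "rz": 0},
    {"dx": 0, "dy": -0.001, "dz": 0.009, "rx": 0, "ry": 0, "rz": 0},
    {"dx": 0, "dy": 0, "dz": 0, "rx": 0, "ry": 0, "rz": 0},
    {"dx": 0, "dy": 0, "dz": 0, "rx": 0, "ry": 0, "rz": 0}
  ]
}}

```text
t: 3.18
tool_pos: [532.1, -141.7, 76.3]
eef_rot: [[0.977, 0.211, -0.002], [0.211, -0.977, 0.001], [-0.002, -0.001, -1.0]]
wrist_force: [0.0, 0.4, -0.5]
grip_width: 87.1
```

Run:
```python
from h import *
W=optics.camera_params("wrist");s=state();print(s["tool_pos"],s["t"])
im=optics.read_camera("wrist")[:,:,::-1].copy()
print("block exp",proj(W,s["tool_pos"]+s["eef_rot"]@[0,0,40]))
cv2.imwrite("pics/w3.png",im)
```

```text
[ 532.07885709 -141.73475095   76.34261122] 3.1833
block exp [315.15785385 281.85367481]
```

View pics/w3.png

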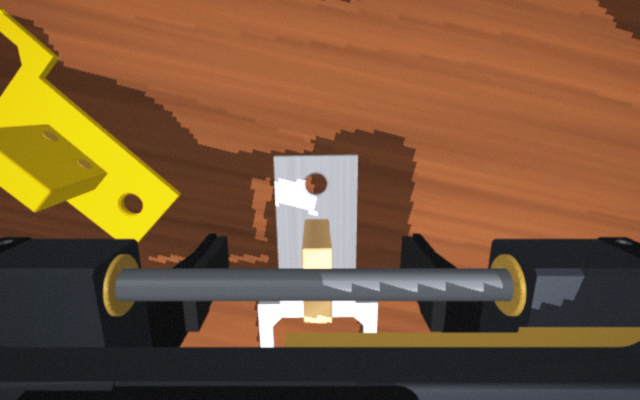

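The jaws straddle the block, which is centred at column 317, with the hole at (316,183). I'll close the gripper.

{"api": "carry_out", "payload": {
  "grip": -1,
  "series": [
    {"dx": 0, "dy": 0, "dz": 0, "rx": 0, "ry": 0, "rz": 0},
    {"dx": 0, "dy": 0, "dz": 0, "rx": 0, "ry": 0, "rz": 0},
    {"dx": 0, "dy": 0, "dz": 0, "rx": 0, "ry": 0, "rz": 0},
    {"dx": 0, "dy": 0, "dz": 0, "rx": 0, "ry": 0, "rz": 0},
    {"dx": 0, "dy": 0, "dz": 0, "rx": 0, "ry": 0, "rz": 0},
    {"dx": 0, "dy": 0, "dz": 0, "rx": 0, "ry": 0, "rz": 0},
    {"dx": 0, "dy": 0, "dz": 0, "rx": 0, "ry": 0, "rz": 0},
    {"dx": 0, "dy": 0, "dz": 0, "rx": 0, "ry": 0, "rz": 0},
    {"dx": 0, "dy": 0, "dz": 0, "rx": 0, "ry": 0, "rz": 0},
    {"dx": 0, "dy": 0, "dz": 0, "rx": 0, "ry": 0, "rz": 0}
  ]
}}

```text
t: 4.07
tool_pos: [532.6, -142.0, 77.2]
eef_rot: [[0.978, 0.211, -0.0], [0.211, -0.978, 0.0], [-0.0, -0.0, -1.0]]
wrist_force: [0.1, -0.1, 0.3]
grip_width: 28.7
```

Run:
```python
from h import *
W=optics.camera_params("wrist");s=state();print(s["tool_pos"],s["t"],s["grip_width"],s["wrist_force"])
im=optics.read_camera("wrist")[:,:,::-1].copy();cv2.imwrite("pics/w4.png",im)
# edge segmentation: hole (dark) within plate
for (u,v) in [(316,183)]:
    print("old hole tool:",s["eef_rot"].T@(toz(W,(u,v),4)-s["tool_pos"]))
c=im[130:230,250:390];g=cv2.cvtColor(c,6);hsv=cv2.cvtColor(c,40)
m=(hsv[:,:,1]<60).astype(np.uint8)*255
cs,hr=cv2.findContours(m,cv2.RETR_CCOMP,cv2.CHAIN_APPROX_NONE)
for q,h in zip(cs,hr[0]):
    a=cv2.contourArea(q)
    if a>150:
        M=cv2.moments(q);p=(250+M["m10"]/M["m00"],130+M["m01"]/M["m00"]);x,y,w,hh=cv2.boundingRect(q)
        print(a,h[3],p,(x+250,y+130,w,hh),s["eef_rot"].T@(toz(W,p,4)-s["tool_pos"]))
```

```text
[ 532.6084068  -142.0041008    77.24581282] 4.0667 28.666663394198032 [ 0.07983943 -0.10751161  0.3182861 ]
old hole tool: [35.68682245  0.5124435  73.243583  ]
5721.0 -1 (314.8302452951116, 190.6366893899668) (272, 155, 85, 75) [ 3.18367629e+01 -5.90781908e-02  7.32438587e+01]
351.0 0 (314.497150997151, 184.11016144349477) (303, 174, 24, 21) [35.13004432 -0.22417814 73.24366733]
```

{"api": "carry_out", "payload": {
  "series": [
    {"dx": 0, "dy": 0, "dz": 0, "rx": 0, "ry": 0, "rz": 0},
    {"dx": 0, "dy": 0, "dz": 0, "rx": 0, "ry": 0, "rz": 0},
    {"dx": 0, "dy": 0, "dz": 0, "rx": 0, "ry": 0, "rz": 0},
    {"dx": 0, "dy": 0, "dz": 0, "rx": 0, "ry": 0, "rz": 0},
    {"dx": 0, "dy": 0, "dz": -0.01, "rx": 0, "ry": 0, "rz": 0},
    {"dx": 0, "dy": 0, "dz": -0.02, "rx": 0, "ry": 0, "rz": 0},
    {"dx": 0, "dy": 0, "dz": -0.02, "rx": 0, "ry": 0, "rz": 4},
    {"dx": 0, "dy": 0, "dz": -0.02, "rx": 0, "ry": 0, "rz": 4},
    {"dx": 0, "dy": 0, "dz": -0.02, "rx": 0, "ry": 0, "rz": 4},
    {"dx": 0, "dy": 0, "dz": -0.02, "rx": 0, "ry": 0, "rz": 4},
    {"dx": 0, "dy": 0, "dz": -0.02, "rx": 0, "ry": 0, "rz": 0},
    {"dx": 0, "dy": 0, "dz": -0.02, "rx": 0, "ry": 0, "rz": 0},
    {"dx": 0, "dy": 0, "dz": -0.02, "rx": 0, "ry": 0, "rz": 0},
    {"dx": 0, "dy": 0, "dz": -0.02, "rx": 0, "ry": 0, "rz": 0},
    {"dx": 0, "dy": 0, "dz": -0.015, "rx": 0, "ry": 0, "rz": 0},
    {"dx": 0, "dy": 0, "dz": -0.008, "rx": 0, "ry": 0, "rz": 0}
  ]
}}

```text
t: 5.45
tool_pos: [533.0, -141.9, 292.9]
eef_rot: [[0.998, -0.066, 0.003], [-0.066, -0.998, -0.0], [0.003, 0.0, -1.0]]
wrist_force: [0.5, -0.7, -1.9]
grip_width: 11.6
```

{"api": "carry_out", "payload": {
  "series": [
    {"dx": 0, "dy": -0.01, "dz": 0, "rx": 0, "ry": 0, "rz": 0},
    {"dx": -0.003, "dy": -0.02, "dz": 0, "rx": 0, "ry": 0, "rz": 0},
    {"dx": -0.003, "dy": -0.025, "dz": 0, "rx": 0, "ry": 0, "rz": 0},
    {"dx": -0.003, "dy": -0.025, "dz": 0, "rx": 0, "ry": 0, "rz": 0},
    {"dx": -0.003, "dy": -0.025, "dz": 0, "rx": 0, "ry": 0, "rz": 0},
    {"dx": -0.003, "dy": -0.025, "dz": 0, "rx": 0, "ry": 0, "rz": 0},
    {"dx": -0.003, "dy": -0.025, "dz": 0, "rx": 0, "ry": 0, "rz": 0},
    {"dx": -0.003, "dy": -0.025, "dz": 0, "rx": 0, "ry": 0, "rz": 0},
    {"dx": -0.003, "dy": -0.025, "dz": 0, "rx": 0, "ry": 0, "rz": 0},
    {"dx": -0.003, "dy": -0.025, "dz": 0, "rx": 0, "ry": 0, "rz": 0},
    {"dx": -0.003, "dy": -0.025, "dz": 0, "rx": 0, "ry": 0, "rz": 0},
    {"dx": -0.003, "dy": -0.025, "dz": 0, "rx": 0, "ry": 0, "rz": 0},
    {"dx": -0.003, "dy": -0.025, "dz": 0, "rx": 0, "ry": 0, "rz": 0},
    {"dx": -0.003, "dy": -0.018, "dz": 0, "rx": 0, "ry": 0, "rz": 0},
    {"dx": -0.002, "dy": -0.008, "dz": 0, "rx": 0, "ry": 0, "rz": 0},
    {"dx": 0, "dy": 0, "dz": 0, "rx": 0, "ry": 0, "rz": 0},
    {"dx": 0, "dy": 0, "dz": 0, "rx": 0, "ry": 0, "rz": 0},
    {"dx": 0, "dy": 0, "dz": 0, "rx": 0, "ry": 0, "rz": 0},
    {"dx": 0, "dy": 0, "dz": 0, "rx": 0, "ry": 0, "rz": 0},
    {"dx": 0, "dy": 0, "dz": 0, "rx": 0, "ry": 0, "rz": 0}
  ]
}}

```text
t: 7.12
tool_pos: [514.1, 189.7, 290.2]
eef_rot: [[0.998, -0.069, 0.0], [-0.069, -0.998, -0.0], [0.0, 0.0, -1.0]]
wrist_force: [-0.5, 0.3, -3.2]
grip_width: 11.7
```

Run:
```python
from h import *
W=optics.camera_params("wrist");s=state();np.save("w5.npy",[W,s]);print(s["tool_pos"],s["t"],s["grip_width"],s["wrist_force"])
im=optics.read_camera("wrist")[:,:,::-1].copy();cv2.imwrite("pics/w5.png",im)
for n in("scene","side"):cv2.imwrite(f"pics/{n}5.png",optics.read_camera(n)[:,:,::-1])
```

```text
[514.1331759  189.72156567 290.24418538] 7.1167 11.657973482759171 [-0.48868781  0.25300496 -3.18173792]
```

View pics/w5.png

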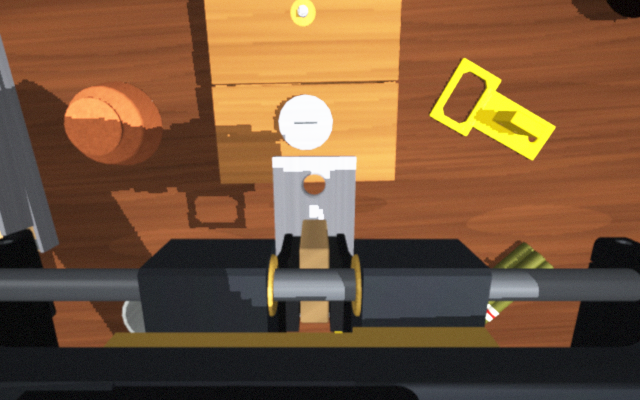

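The plate is held (width 11.7 mm), with its hole at (314,183). The stud head is at (305,122) and the pin, in its yellow ring, is at (303,11). The front box edge is near row 182. Next I'll triangulate with the side view.

Run:
```python
from h import *
a=cv2.imread("pics/side5.png")[180:290,175:315];b=cv2.imread("pics/scene0.png")[140:220,340:440]
o=np.zeros((600,800,3),np.uint8)
o[:432,:]=0
a=cv2.resize(a,(700,550),interpolation=2)
cv2.imwrite("pics/a6.png",a)
W,s=np.load("w5.npy",allow_pickle=True)
im=cv2.imread("pics/w5.png")
def head(im,box,th):
    x0,y0,x1,y1=box;c=im[y0:y1,x0:x1];hs=cv2.cvtColor(c,40)
    m=((hs[:,:,1]<th)&(hs[:,:,2]>120)).astype(np.uint8)
    n,l,st,ce=cv2.connectedComponentsWithStats(m);i=1+st[1:,4].argmax();return ce[i]+[x0,y0],st[i]
def pin(im,box):
    x0,y0,x1,y1=box;c=im[y0:y1,x0:x1];hs=cv2.cvtColor(c,40)
    m=((hs[:,:,1]>170)&(hs[:,:,2]>190)&(hs[:,:,0]>20)).astype(np.uint8)
    n,l,st,ce=cv2.connectedComponentsWithStats(m);i=1+st[1:,4].argmax();return ce[i]+[x0,y0],st[i]
obs={}
for n,f,bx,P in(("w","w5",(270,85,340,155),W),("scene","scene0",(362,153,388,175),optics.camera_params("scene")),("side","side0",(240,215,280,245),optics.camera_params("side"))):
    i=cv2.imread(f"pics/{f}.png");uv,st=head(i,bx,70);obs[n]=(P,uv);print(n,uv,st,toz(P,uv,78).round(1),toz(P,uv,80).round(1))
print("pin w",pin(im,(280,0,330,30)))
for uv in((303,11),(302.5,13)):print(toz(W,uv,67))
# least squares ray intersection
A=np.zeros((3,3));B=np.zeros(3)
for P,uv in obs.values():
    R,t=np.array(P["R"]),np.array(P["t"]);C=-R.T@t;d=toz(P,uv,0)-C;d/=np.linalg.norm(d);M=np.eye(3)-np.outer(d,d);A+=M;B+=M@C
print("tri",np.linalg.solve(A,B))
for q in((213,84),(398,81),(219,183),(395,181),(205,0),(402,0)):print(q,toz(W,q,67)[:2].round(1))
```

```text
w [305.05803196 121.85155593] [   8    9   55   56 2378] [573.4 193.7  78. ] [573.5 193.7  80. ]
scene [374.3047619  164.73333333] [  6   7  14  10 105] [574.3 190.4  78. ] [575.5 188.7  80. ]
side [259.41489362 231.18085106] [ 11  10  18  13 188] [574.2 190.9  78. ] [572.7 192.2  80. ]
pin w (array([296.33333333,  14.83333333]), array([16, 13,  2,  4,  6], dtype=int32))
[661.67654191 188.98433083  67.        ]
[660.22469742 189.50922222  67.        ]
tri [573.64768313 192.06126322  77.79044196]
(213, 84) [610.2 271. ]
(398, 81) [601.7 111.4]
(219, 183) [523.  278.1]
(395, 181) [513.6 114.7]
(205, 0) [675.2 268.1]
(402, 0) [664.2 107.8]
```

View pics/a6.png

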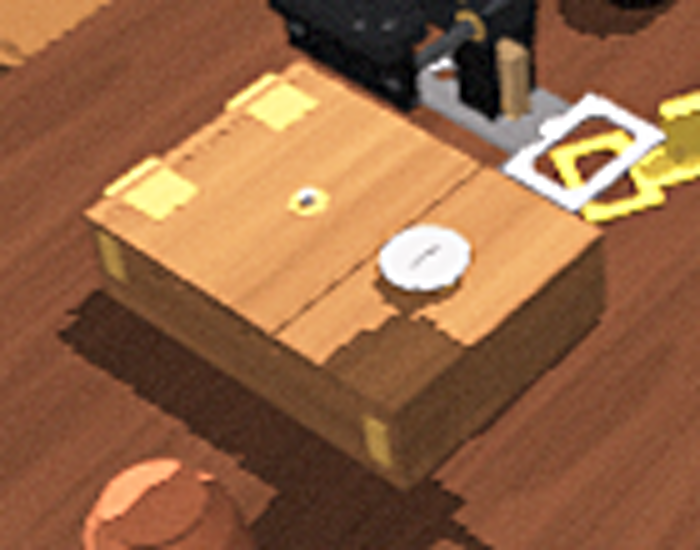

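The enlarged side view shows the box shut, the stud standing slightly proud, and the pin ring behind the lid split. The scene and side cameras disagree with the wrist by about 3 mm in y. I'll lower until the head sits at plate depth and measure the plate against the head directly.

{"api": "carry_out", "payload": {
  "series": [
    {"dx": -0.003, "dy": -0.001, "dz": 0.006, "rx": 0, "ry": 0, "rz": -0.6},
    {"dx": -0.003, "dy": -0.001, "dz": 0.014, "rx": 0, "ry": 0, "rz": 0},
    {"dx": -0.003, "dy": -0.001, "dz": 0.018, "rx": 0, "ry": 0, "rz": 0},
    {"dx": -0.003, "dy": -0.001, "dz": 0.018, "rx": 0, "ry": 0, "rz": 0},
    {"dx": -0.003, "dy": -0.001, "dz": 0.018, "rx": 0, "ry": 0, "rz": 0},
    {"dx": -0.003, "dy": -0.001, "dz": 0.018, "rx": 0, "ry": 0, "rz": 0},
    {"dx": -0.003, "dy": -0.0006, "dz": 0.016, "rx": 0, "ry": 0, "rz": 0},
    {"dx": 0, "dy": 0, "dz": 0.01, "rx": 0, "ry": 0, "rz": 0},
    {"dx": 0, "dy": 0, "dz": 0, "rx": 0, "ry": 0, "rz": 0},
    {"dx": 0, "dy": 0, "dz": 0, "rx": 0, "ry": 0, "rz": 0},
    {"dx": 0, "dy": 0, "dz": 0, "rx": 0, "ry": 0, "rz": 0},
    {"dx": 0, "dy": 0, "dz": 0, "rx": 0, "ry": 0, "rz": 0},
    {"dx": 0, "dy": 0, "dz": 0, "rx": 0, "ry": 0, "rz": 0}
  ]
}}

```text
t: 8.35
tool_pos: [493.8, 198.9, 173.2]
eef_rot: [[0.998, -0.056, 0.002], [-0.056, -0.998, 0.001], [0.001, -0.001, -1.0]]
wrist_force: [-0.5, 1.0, -2.2]
grip_width: 11.6
```

Run:
```python
from h import *
W=optics.camera_params("wrist");s=state();np.save("w7.npy",[W,s])
R=s["eef_rot"];print(s["tool_pos"],np.degrees(np.arctan2(R[1,0],R[0,0])),s["t"],s["wrist_force"])
im=optics.read_camera("wrist")[:,:,::-1].copy();cv2.imwrite("pics/w7.png",im)
hs=cv2.cvtColor(im,40);m=((hs[:,:,1]<70)&(hs[:,:,2]>110)).astype(np.uint8)
n,l,st,ce=cv2.connectedComponentsWithStats(m[:235])
for i in range(1,n):
    if st[i,4]>200:
        print(st[i],ce[i].round(1))
```

```text
[493.81516448 198.93749919 173.20898877] -3.2385131027394807 8.35 [-0.51846436  0.9549817  -2.16790464]
[ 272   43   90   94 6668] [316.5  89.7]
[ 272  156   85   79 5689] [314.1 192.9]
```

View pics/w7.png

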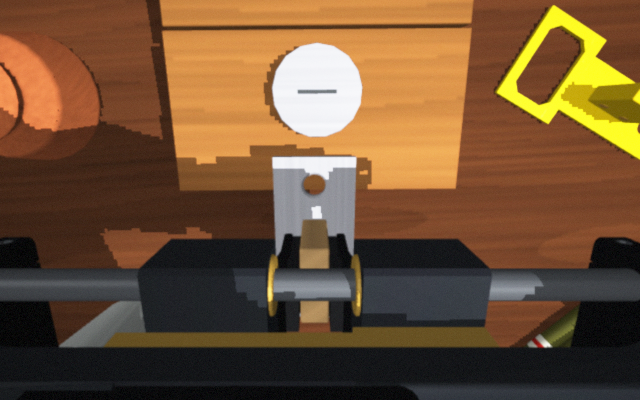

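The head is at (317,89.5) and the plate centre line is at column 314. The lid split line, (163,28) to (472,24), shows the box is still turned about -0.5° in the tool frame. Next I'll look at the pin the same way.

Run:
```python
from h import *
W,s=np.load("w7.npy",allow_pickle=True);T=lambda u,z:s["eef_rot"].T@(toz(W,u,z)-s["tool_pos"])
zp=s["tool_pos"][2]-77.2+4
for z in(77,79):print("head",T((317,89.7),z),toz(W,(317,89.7),z))
im=cv2.imread("pics/w7.png")[165:205,295:335];hs=cv2.cvtColor(im,40);m=(hs[:,:,1]>90).astype(np.uint8)
n,l,st,ce=cv2.connectedComponentsWithStats(m);i=[k for k in range(1,n) if 100<st[k,4]<700][0];u=ce[i]+[295,165];print(u,"hole",T(u,zp))
for a in(272,357):print("edge",T((a,160),zp))
for z in (65,68):
    a,b,c,d=[T(u,z) for u in((163,28),(472,24),(178,190),(458,188))]
    print(z,[np.degrees(np.arctan2((q-p)[0],(q-p)[1])) for p,q in((a,b),(c,d),)],np.degrees(np.arctan2((a-c)[1],(a-c)[0])),np.degrees(np.arctan2((b-d)[1],(b-d)[0])),np.hypot(*(a-b)[:2]))
```

```text
head [80.15830452  1.05858234 96.32749644] [573.93159083 193.40128578  77.        ]
head [80.07270855  1.04204225 94.32737662] [573.84403405 193.42161701  79.        ]
[313.95384615 184.04615385] hole [35.04052448 -0.5300541  73.25243395]
edge [ 46.88580321 -20.7375918   73.28201975]
edge [46.88808144 20.20586401 73.2577118 ]
65 [np.float64(0.6772672211040071), np.float64(0.4238876391313569)] 0.7113300089739315 -1.4425057264645254 163.5052141661393
68 [np.float64(0.6772672211039934), np.float64(0.42388763913139543)] 0.7113300089738988 -1.44250572646454 161.0752542164416
```

{"api": "carry_out", "payload": {
  "series": [
    {"dx": 0.006, "dy": 0, "dz": -0.001, "rx": 0, "ry": 0, "rz": -0.5},
    {"dx": 0.012, "dy": 0.001, "dz": -0.001, "rx": 0, "ry": 0, "rz": 0},
    {"dx": 0.014, "dy": 0, "dz": 0, "rx": 0, "ry": 0, "rz": 0},
    {"dx": 0.014, "dy": 0, "dz": 0, "rx": 0, "ry": 0, "rz": 0},
    {"dx": 0.014, "dy": 0, "dz": 0, "rx": 0, "ry": 0, "rz": 0},
    {"dx": 0.01, "dy": 0, "dz": 0, "rx": 0, "ry": 0, "rz": 0},
    {"dx": 0.005, "dy": 0, "dz": 0, "rx": 0, "ry": 0, "rz": 0},
    {"dx": 0, "dy": 0, "dz": 0, "rx": 0, "ry": 0, "rz": 0},
    {"dx": 0, "dy": 0, "dz": 0, "rx": 0, "ry": 0, "rz": 0},
    {"dx": 0, "dy": 0, "dz": 0, "rx": 0, "ry": 0, "rz": 0},
    {"dx": 0, "dy": 0, "dz": 0, "rx": 0, "ry": 0, "rz": 0},
    {"dx": 0, "dy": 0, "dz": 0, "rx": 0, "ry": 0, "rz": 0},
    {"dx": 0, "dy": 0, "dz": 0, "rx": 0, "ry": 0, "rz": 0}
  ]
}}

```text
t: 9.48
tool_pos: [567.8, 194.2, 174.4]
eef_rot: [[0.999, -0.047, 0.0], [-0.047, -0.999, -0.0], [0.0, 0.0, -1.0]]
wrist_force: [-0.1, 1.0, -1.3]
grip_width: 11.8
```

Run:
```python
from h import *
W=optics.camera_params("wrist");s=state();np.save("w8.npy",[W,s])
R=s["eef_rot"];print(s["tool_pos"],np.degrees(np.arctan2(R[1,0],R[0,0])),s["t"],s["wrist_force"])
im=optics.read_camera("wrist")[:,:,::-1].copy();cv2.imwrite("pics/w8.png",im)
cv2.imwrite("pics/w8c.png",cv2.resize(im[0:250,190:440],(600,600),interpolation=2))
```

```text
[567.83974221 194.24472188 174.44500989] -2.7100004262078055 9.4833 [-0.127576    1.02378037 -1.34686041]
```

View pics/w8c.png

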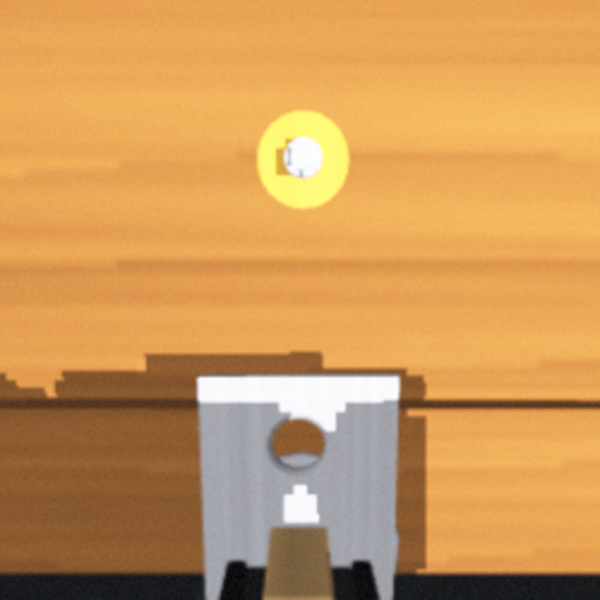

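The crop shows the pin ring centred at (303,159) in crop pixels, which is (316.2,66.2) in the full image. The hole is at (313.8,184.6), and the split line is now level within 0.3°.

Run:
```python
from h import *
W,s=np.load("w8.npy",allow_pickle=True);T=lambda u,z:(s["eef_rot"].T@(toz(W,u,z)-s["tool_pos"])).round(2)
for z in(65,68):print("pin",T((316.25,66.25),z),toz(W,(316.25,66.25),z))
zp=s["tool_pos"][2]-77.2+4
print("hole",T((313.75,184.6),zp))
W7,s7=np.load("w7.npy",allow_pickle=True)
h=toz(W7,(317,89.7),78);print("head in this tool",s["eef_rot"].T@(h-s["tool_pos"]))
```

```text
pin [ 92.94   0.74 109.46] [660.66356592 189.10736021  65.        ]
pin [ 92.63   0.72 106.46] [660.35516558 189.14051383  68.        ]
hole [34.76 -0.63 73.21]
head in this tool [ 6.06044551  0.54056338 96.4463178 ]
```

{"api": "carry_out", "payload": {
  "series": [
    {"dx": 0.002, "dy": 0.0004, "dz": -0.006, "rx": 0, "ry": 0, "rz": 0},
    {"dx": 0.003, "dy": 0.0004, "dz": -0.012, "rx": 0, "ry": 0, "rz": 0},
    {"dx": 0.0043, "dy": 0.0003, "dz": -0.012, "rx": 0, "ry": 0, "rz": 0},
    {"dx": 0, "dy": 0, "dz": 0, "rx": 0, "ry": 2, "rz": 0},
    {"dx": 0, "dy": 0, "dz": 0, "rx": 0, "ry": 4, "rz": 0},
    {"dx": 0, "dy": 0, "dz": 0, "rx": 0, "ry": 4, "rz": 0},
    {"dx": 0, "dy": 0, "dz": 0, "rx": 0, "ry": 4, "rz": 0},
    {"dx": 0, "dy": 0, "dz": 0, "rx": 0, "ry": 4, "rz": 0},
    {"dx": 0, "dy": 0, "dz": 0, "rx": 0, "ry": 4, "rz": 0},
    {"dx": 0, "dy": 0, "dz": 0, "rx": 0, "ry": 3, "rz": 0},
    {"dx": 0, "dy": 0, "dz": 0, "rx": 0, "ry": 0, "rz": 0},
    {"dx": 0, "dy": 0, "dz": 0, "rx": 0, "ry": 0, "rz": 0},
    {"dx": 0, "dy": 0, "dz": 0, "rx": 0, "ry": 0, "rz": 0},
    {"dx": 0, "dy": 0, "dz": 0, "rx": 0, "ry": 0, "rz": 0},
    {"dx": 0, "dy": 0, "dz": 0, "rx": 0, "ry": 0, "rz": 0}
  ]
}}

```text
t: 10.78
tool_pos: [578.0, 192.4, 204.6]
eef_rot: [[0.905, -0.049, 0.422], [-0.044, -0.999, -0.02], [0.422, -0.0, -0.907]]
wrist_force: [0.7, 0.4, -1.8]
grip_width: 12.0
```

```bash
cat > geo.py <<'E'
from h import *
W,s8=np.load("w8.npy",allow_pickle=True)
yaw=np.radians(-2.71); bx=np.array([np.cos(yaw),np.sin(yaw),0]); by=np.array([-np.sin(yaw),np.cos(yaw),0])
R8=s8["eef_rot"];head=s8["tool_pos"]+R8@[6.06,.54,96.4]; pin=s8["tool_pos"]+R8@[92.8,.73,107]
def rep():
    s=state();R=s["eef_rot"];p=s["tool_pos"]
    f=lambda v:(lambda w:np.round([(w-head)@bx,(w-head)@by,w[2]],2))(p+R@np.array(v))
    print("t%.2f"%s["t"],"pitch %.2f yaw %.2f roll %.2f"%(np.degrees(np.arcsin(R[2,0])),np.degrees(np.arctan2(R[1,0],R[0,0])),np.degrees(np.arcsin(R[2,1]))),
     "lip",f([-76.1,-.4,77.2]),"lip2",f([-38.1,-.4,77.2]),"hole",f([34.9,-.4,77.2]),"F",s["wrist_force"].round(1),"M",s["wrist_torque"].round(2),"g%.1f"%s["grip_width"],"tcp",p.round(1))
    return s
print("pinX",(pin-head)@bx,(pin-head)@by)
E
python3 -c "
from geo import *
rep()"
```

```text
pinX 86.74222462044172 -0.19064003599620083
t10.78 pitch 24.97 yaw -2.79 roll -0.02 lip [-32.24  -0.28 102.46] lip2 [  2.21  -0.33 118.5 ] hole [ 68.39  -0.42 149.31] F [ 0.7  0.4 -1.8] M [0.11 0.67 0.03] g12.0 tcp [578.  192.4 204.6]
```

{"api": "carry_out", "payload": {
  "series": [
    {"dx": -0.0021, "dy": -0.0003, "dz": 0.0045, "rx": 0, "ry": 0, "rz": 0},
    {"dx": -0.0021, "dy": 0, "dz": 0.0045, "rx": 0, "ry": 0, "rz": 0},
    {"dx": -0.0021, "dy": 0, "dz": 0.0045, "rx": 0, "ry": 0, "rz": 0},
    {"dx": -0.0021, "dy": 0, "dz": 0.0045, "rx": 0, "ry": 0, "rz": 0},
    {"dx": -0.0021, "dy": 0, "dz": 0.0045, "rx": 0, "ry": 0, "rz": 0},
    {"dx": -0.0015, "dy": 0, "dz": 0.0032, "rx": 0, "ry": 0, "rz": 0},
    {"dx": 0, "dy": 0, "dz": 0, "rx": 0, "ry": 0, "rz": 0},
    {"dx": 0, "dy": 0, "dz": 0, "rx": 0, "ry": 0, "rz": 0},
    {"dx": 0, "dy": 0, "dz": 0, "rx": 0, "ry": 0, "rz": 0},
    {"dx": 0, "dy": 0, "dz": 0, "rx": 0, "ry": 0, "rz": 0},
    {"dx": 0, "dy": 0, "dz": 0, "rx": 0, "ry": 0, "rz": 0},
    {"dx": 0, "dy": 0, "dz": 0, "rx": 0, "ry": 0, "rz": 0}
  ]
}}

```text
t: 11.78
tool_pos: [577.4, 193.0, 176.2]
eef_rot: [[0.905, -0.048, 0.422], [-0.043, -0.999, -0.02], [0.423, -0.0, -0.906]]
wrist_force: [0.4, 0.2, -2.5]
grip_width: 11.9
```

```bash
python3 -c "
from geo import *
rep()
cv2.imwrite('pics/s9.png',cv2.resize(optics.read_camera('side')[180:290,175:315,::-1],(700,550),interpolation=2))
rep()"
```

```text
pinX 86.74222462044172 -0.19064003599620083
t11.78 pitch 25.02 yaw -2.74 roll -0.01 lip [-32.73   0.15  74.05] lip2 [ 1.7   0.13 90.12] hole [6.785e+01 1.000e-01 1.210e+02] F [ 0.4  0.2 -2.5] M [ 0.08  0.7  -0.05] g11.9 tcp [577.4 193.  176.2]
t11.83 pitch 25.02 yaw -2.74 roll -0.01 lip [-32.76   0.14  73.99] lip2 [ 1.67  0.13 90.06] hole [6.7820e+01 1.0000e-01 1.2093e+02] F [-0.1 -0.8 -1.6] M [0.03 0.72 0.01] g11.9 tcp [577.4 193.  176.1]
```

View pics/s9.png

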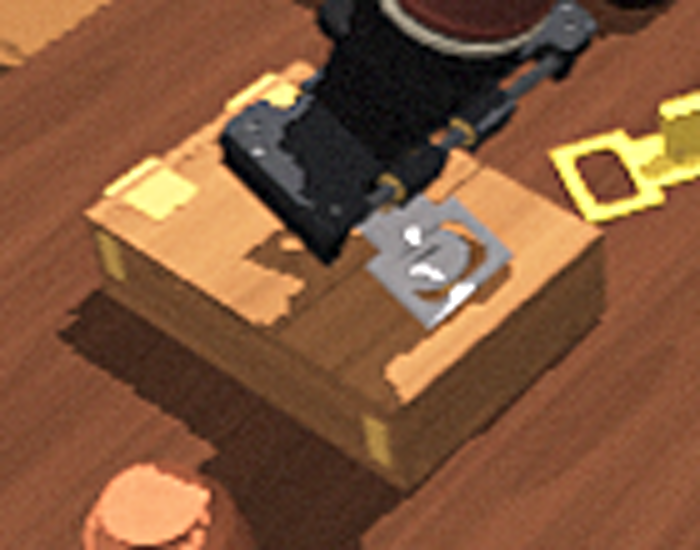

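The side view shows the head inside the tilted eye, with the end lip on the robot side just above the deck. Now I feel down for the deck.

{"api": "carry_out", "payload": {
  "series": [
    {"dx": -0.00042, "dy": 0, "dz": 0.00091, "rx": 0, "ry": 0, "rz": 0},
    {"dx": -0.00042, "dy": 0, "dz": 0.00091, "rx": 0, "ry": 0, "rz": 0},
    {"dx": -0.00042, "dy": 0, "dz": 0.00091, "rx": 0, "ry": 0, "rz": 0},
    {"dx": 0, "dy": 0, "dz": 0, "rx": 0, "ry": 0, "rz": 0},
    {"dx": 0, "dy": 0, "dz": 0, "rx": 0, "ry": 0, "rz": 0},
    {"dx": 0, "dy": 0, "dz": 0, "rx": 0, "ry": 0, "rz": 0}
  ]
}}

```text
t: 12.33
tool_pos: [577.4, 192.9, 172.9]
eef_rot: [[0.905, -0.048, 0.422], [-0.043, -0.999, -0.02], [0.423, -0.0, -0.906]]
wrist_force: [-0.1, 0.1, -2.3]
grip_width: 12.0
```

{"api": "carry_out", "payload": {
  "series": [
    {"dx": -0.00042, "dy": 0, "dz": 0.00091, "rx": 0, "ry": 0, "rz": 0},
    {"dx": 0, "dy": 0, "dz": 0, "rx": 0, "ry": 0, "rz": 0},
    {"dx": 0, "dy": 0, "dz": 0, "rx": 0, "ry": 0, "rz": 0},
    {"dx": 0, "dy": 0, "dz": 0, "rx": 0, "ry": 0, "rz": 0}
  ]
}}

```text
t: 12.67
tool_pos: [577.4, 192.9, 171.9]
eef_rot: [[0.905, -0.048, 0.422], [-0.043, -0.999, -0.02], [0.423, -0.0, -0.906]]
wrist_force: [0.6, -1.2, -2.6]
grip_width: 11.3
```

```bash
python3 -c "
from geo import *
rep()"
```

```text
pinX 86.74222462044172 -0.19064003599620083
t12.67 pitch 25.00 yaw -2.73 roll -0.00 lip [-32.83   0.08  69.78] lip2 [1.610e+00 7.000e-02 8.584e+01] hole [6.7770e+01 5.0000e-02 1.1669e+02] F [ 0.6 -1.2 -2.6] M [0.04 0.64 0.02] g11.3 tcp [577.4 192.9 171.9]
```

{"api": "carry_out", "payload": {
  "series": [
    {"dx": -0.00042, "dy": 0, "dz": 0.00091, "rx": 0, "ry": 0, "rz": 0},
    {"dx": 0, "dy": 0, "dz": 0, "rx": 0, "ry": 0, "rz": 0},
    {"dx": 0, "dy": 0, "dz": 0, "rx": 0, "ry": 0, "rz": 0},
    {"dx": 0, "dy": 0, "dz": 0, "rx": 0, "ry": 0, "rz": 0}
  ]
}}

```text
t: 13.0
tool_pos: [577.5, 193.0, 171.1]
eef_rot: [[0.905, -0.048, 0.423], [-0.043, -0.999, -0.02], [0.423, -0.0, -0.906]]
wrist_force: [0.1, -1.4, -0.9]
grip_width: 11.9
```

```bash
python3 -c "
from geo import *
rep()"
```

```text
pinX 86.74222462044172 -0.19064003599620083
t13.00 pitch 25.02 yaw -2.74 roll -0.01 lip [-32.63   0.17  68.98] lip2 [ 1.8   0.15 85.05] hole [ 67.95   0.12 115.93] F [ 0.1 -1.4 -0.9] M [0.   0.58 0.04] g11.9 tcp [577.5 193.  171.1]
```

{"api": "carry_out", "payload": {
  "series": [
    {"dx": -0.00042, "dy": 0, "dz": 0.00091, "rx": 0, "ry": 0, "rz": 0},
    {"dx": 0, "dy": 0, "dz": 0, "rx": 0, "ry": 0, "rz": 0},
    {"dx": 0, "dy": 0, "dz": 0, "rx": 0, "ry": 0, "rz": 0},
    {"dx": 0, "dy": 0, "dz": 0, "rx": 0, "ry": 0, "rz": 0}
  ]
}}

```text
t: 13.33
tool_pos: [577.9, 193.0, 170.5]
eef_rot: [[0.905, -0.048, 0.423], [-0.043, -0.999, -0.02], [0.424, -0.0, -0.906]]
wrist_force: [1.5, -0.8, 4.3]
grip_width: 11.9
```

```bash
python3 -c "
from geo import *
rep()"
```

```text
pinX 86.74222462044172 -0.19064003599620083
t13.33 pitch 25.06 yaw -2.74 roll -0.02 lip [-32.25   0.19  68.31] lip2 [ 2.17  0.17 84.41] hole [ 68.3    0.13 115.33] F [ 1.5 -0.8  4.3] M [-0.15  0.2  -0.03] g11.9 tcp [577.9 193.  170.5]
```

Contact at a lip height of about 68.8 mm (Fz jumped by about 6 N). I'll raise 1.5 mm and slide forward under the head.

{"api": "carry_out", "payload": {
  "series": [
    {"dx": 0.0006, "dy": 0, "dz": -0.0014, "rx": 0, "ry": 0, "rz": 0},
    {"dx": 0, "dy": 0, "dz": 0, "rx": 0, "ry": 0, "rz": 0},
    {"dx": 0.0018, "dy": 0, "dz": 0.00085, "rx": 0, "ry": 0, "rz": 0},
    {"dx": 0.0018, "dy": 0, "dz": 0.00085, "rx": 0, "ry": 0, "rz": 0},
    {"dx": 0.0018, "dy": 0, "dz": 0.00085, "rx": 0, "ry": 0, "rz": 0},
    {"dx": 0, "dy": 0, "dz": 0, "rx": 0, "ry": 0, "rz": 0},
    {"dx": 0, "dy": 0, "dz": 0, "rx": 0, "ry": 0, "rz": 0},
    {"dx": 0, "dy": 0, "dz": 0, "rx": 0, "ry": 0, "rz": 0}
  ]
}}

```text
t: 14.0
tool_pos: [583.2, 192.6, 171.1]
eef_rot: [[0.905, -0.048, 0.422], [-0.043, -0.999, -0.02], [0.422, 0.0, -0.906]]
wrist_force: [-0.4, -0.2, -2.6]
grip_width: 11.8
```

```bash
python3 -c "
from geo import *
rep()"
```

```text
pinX 86.74222462044172 -0.19064003599620083
t14.00 pitch 24.98 yaw -2.73 roll 0.00 lip [-2.706e+01  4.000e-02  6.903e+01] lip2 [7.390e+00 3.000e-02 8.507e+01] hole [ 73.56   0.   115.89] F [-0.4 -0.2 -2.6] M [ 0.06  0.68 -0.  ] g11.8 tcp [583.2 192.6 171.1]
```

{"api": "carry_out", "payload": {
  "series": [
    {"dx": 0.00135, "dy": 0, "dz": 0.0005, "rx": 0, "ry": 0, "rz": 0},
    {"dx": 0.00135, "dy": 0, "dz": 0.0006, "rx": 0, "ry": 0, "rz": 0},
    {"dx": 0.00135, "dy": 0, "dz": 0.0006, "rx": 0, "ry": 0, "rz": 0},
    {"dx": 0.00135, "dy": 0, "dz": 0.0006, "rx": 0, "ry": 0, "rz": 0},
    {"dx": 0, "dy": 0, "dz": 0, "rx": 0, "ry": 0, "rz": 0},
    {"dx": 0, "dy": 0, "dz": 0, "rx": 0, "ry": 0, "rz": 0},
    {"dx": 0, "dy": 0, "dz": 0, "rx": 0, "ry": 0, "rz": 0}
  ]
}}

```text
t: 14.58
tool_pos: [589.1, 192.3, 171.5]
eef_rot: [[0.905, -0.048, 0.422], [-0.043, -0.999, -0.02], [0.423, -0.0, -0.906]]
wrist_force: [0.1, -0.8, -2.1]
grip_width: 11.7
```

{"api": "carry_out", "payload": {
  "series": [
    {"dx": 0.00135, "dy": 0, "dz": 0.0006, "rx": 0, "ry": 0, "rz": 0},
    {"dx": 0.00135, "dy": 0, "dz": 0.0006, "rx": 0, "ry": 0, "rz": 0},
    {"dx": 0, "dy": 0, "dz": 0, "rx": 0, "ry": 0, "rz": 0},
    {"dx": 0, "dy": 0, "dz": 0, "rx": 0, "ry": 0, "rz": 0},
    {"dx": 0, "dy": 0, "dz": 0, "rx": 0, "ry": 0, "rz": 0}
  ]
}}

```text
t: 15.0
tool_pos: [592.1, 192.2, 171.6]
eef_rot: [[0.905, -0.048, 0.422], [-0.043, -0.999, -0.02], [0.423, -0.0, -0.906]]
wrist_force: [-0.7, 0.4, -2.1]
grip_width: 12.0
```

```bash
python3 -c "
from geo import *
rep()"
```

```text
pinX 86.74222462044172 -0.19064003599620083
t15.00 pitch 25.00 yaw -2.73 roll -0.00 lip [-18.11   0.09  69.5 ] lip2 [1.633e+01 8.000e-02 8.556e+01] hole [8.2490e+01 5.0000e-02 1.1641e+02] F [-0.7  0.4 -2.1] M [ 0.03  0.7  -0.01] g12.0 tcp [592.1 192.2 171.6]
```

{"api": "carry_out", "payload": {
  "series": [
    {"dx": 0.0012, "dy": 0, "dz": 0.0006, "rx": 0, "ry": 0, "rz": 0},
    {"dx": 0.0012, "dy": 0, "dz": 0.0006, "rx": 0, "ry": 0, "rz": 0},
    {"dx": 0.0012, "dy": 0, "dz": 0.0006, "rx": 0, "ry": 0, "rz": 0},
    {"dx": 0, "dy": 0, "dz": 0, "rx": 0, "ry": 0, "rz": 0},
    {"dx": 0, "dy": 0, "dz": 0, "rx": 0, "ry": 0, "rz": 0},
    {"dx": 0, "dy": 0, "dz": 0, "rx": 0, "ry": 0, "rz": 0}
  ]
}}

```text
t: 15.5
tool_pos: [596.1, 192.0, 171.5]
eef_rot: [[0.905, -0.048, 0.422], [-0.043, -0.999, -0.02], [0.422, -0.0, -0.906]]
wrist_force: [0.8, 0.1, -2.1]
grip_width: 11.7
```

{"api": "carry_out", "payload": {
  "series": [
    {"dx": 0.0009, "dy": 0, "dz": 0.0004, "rx": 0, "ry": 0, "rz": 0},
    {"dx": 0, "dy": 0, "dz": 0, "rx": 0, "ry": 0, "rz": 0},
    {"dx": 0, "dy": 0, "dz": 0, "rx": 0, "ry": 0, "rz": 0},
    {"dx": 0, "dy": 0, "dz": 0, "rx": 0, "ry": 0, "rz": 0}
  ]
}}

```text
t: 15.83
tool_pos: [597.1, 192.0, 171.6]
eef_rot: [[0.905, -0.048, 0.422], [-0.043, -0.999, -0.02], [0.423, -0.0, -0.906]]
wrist_force: [0.3, -0.6, -1.1]
grip_width: 11.5
```

```bash
python3 -c "
from geo import *
rep()"
```

```text
pinX 86.74222462044172 -0.19064003599620083
t15.83 pitch 25.00 yaw -2.73 roll -0.00 lip [-13.09   0.1   69.44] lip2 [21.35  0.09 85.5 ] hole [8.7510e+01 6.0000e-02 1.1635e+02] F [ 0.3 -0.6 -1.1] M [ 0.04  0.73 -0.04] g11.5 tcp [597.1 192.  171.6]
```

{"api": "carry_out", "payload": {
  "series": [
    {"dx": 0.0009, "dy": 0, "dz": 0.0004, "rx": 0, "ry": 0, "rz": 0},
    {"dx": 0, "dy": 0, "dz": 0, "rx": 0, "ry": 0, "rz": 0},
    {"dx": 0, "dy": 0, "dz": 0, "rx": 0, "ry": 0, "rz": 0},
    {"dx": 0, "dy": 0, "dz": 0, "rx": 0, "ry": 0, "rz": 0}
  ]
}}

```text
t: 16.17
tool_pos: [598.1, 191.9, 171.6]
eef_rot: [[0.905, -0.048, 0.422], [-0.043, -0.999, -0.02], [0.423, -0.0, -0.906]]
wrist_force: [0.5, -0.6, -2.6]
grip_width: 11.7
```

{"api": "carry_out", "payload": {
  "series": [
    {"dx": 0.0007, "dy": 0, "dz": 0.0003, "rx": 0, "ry": 0, "rz": 0},
    {"dx": 0, "dy": 0, "dz": 0, "rx": 0, "ry": 0, "rz": 0},
    {"dx": 0, "dy": 0, "dz": 0, "rx": 0, "ry": 0, "rz": 0},
    {"dx": 0, "dy": 0, "dz": 0, "rx": 0, "ry": 0, "rz": 0}
  ]
}}

```text
t: 16.5
tool_pos: [598.8, 191.9, 171.6]
eef_rot: [[0.905, -0.048, 0.422], [-0.043, -0.999, -0.02], [0.423, -0.0, -0.906]]
wrist_force: [-0.3, 0.1, -1.8]
grip_width: 11.9
```

```bash
python3 -c "
from geo import *
rep()"
```

```text
pinX 86.74222462044172 -0.19064003599620083
t16.50 pitch 24.99 yaw -2.73 roll -0.00 lip [-11.39   0.08  69.43] lip2 [2.305e+01 7.000e-02 8.548e+01] hole [8.9220e+01 5.0000e-02 1.1633e+02] F [-0.3  0.1 -1.8] M [ 0.04  0.66 -0.06] g11.9 tcp [598.8 191.9 171.6]
```

{"api": "carry_out", "payload": {
  "series": [
    {"dx": 0.0006, "dy": 0, "dz": 0.0003, "rx": 0, "ry": 0, "rz": 0},
    {"dx": 0, "dy": 0, "dz": 0, "rx": 0, "ry": 0, "rz": 0},
    {"dx": 0, "dy": 0, "dz": 0, "rx": 0, "ry": 0, "rz": 0},
    {"dx": 0, "dy": 0, "dz": 0, "rx": 0, "ry": 0, "rz": 0}
  ]
}}

```text
t: 16.83
tool_pos: [599.4, 191.9, 171.5]
eef_rot: [[0.905, -0.048, 0.422], [-0.043, -0.999, -0.02], [0.422, 0.0, -0.906]]
wrist_force: [-1.1, -0.3, -2.4]
grip_width: 12.2
```

{"api": "carry_out", "payload": {
  "series": [
    {"dx": 0.0006, "dy": 0, "dz": 0.0003, "rx": 0, "ry": 0, "rz": 0},
    {"dx": 0, "dy": 0, "dz": 0, "rx": 0, "ry": 0, "rz": 0},
    {"dx": 0, "dy": 0, "dz": 0, "rx": 0, "ry": 0, "rz": 0},
    {"dx": 0, "dy": 0, "dz": 0, "rx": 0, "ry": 0, "rz": 0}
  ]
}}

```text
t: 17.17
tool_pos: [599.9, 191.9, 171.4]
eef_rot: [[0.906, -0.048, 0.422], [-0.043, -0.999, -0.02], [0.422, 0.0, -0.907]]
wrist_force: [-2.5, -0.0, -1.7]
grip_width: 11.6
```

```bash
python3 -c "
from geo import *
rep()"
```

```text
pinX 86.74222462044172 -0.19064003599620083
t17.17 pitch 24.97 yaw -2.72 roll 0.01 lip [-10.31   0.07  69.25] lip2 [2.414e+01 7.000e-02 8.529e+01] hole [9.0310e+01 5.0000e-02 1.1611e+02] F [-2.5 -0.  -1.7] M [0.08 1.47 0.01] g11.6 tcp [599.9 191.9 171.4]
```

Shank contact at xe ≈ -10.5 (Fx -2.5 N). I'll back off 1.3 mm, then level about the end lip.

{"api": "carry_out", "payload": {
  "series": [
    {"dx": -0.0012, "dy": 0, "dz": -0.0006, "rx": 0, "ry": 0, "rz": 0},
    {"dx": 0, "dy": 0, "dz": 0, "rx": 0, "ry": 0, "rz": 0},
    {"dx": 0, "dy": 0, "dz": 0, "rx": 0, "ry": 0, "rz": 0},
    {"dx": 0.00133, "dy": 0, "dz": 0.00135, "rx": 0, "ry": -1, "rz": 0},
    {"dx": 0.00133, "dy": 0, "dz": 0.00135, "rx": 0, "ry": -1, "rz": 0},
    {"dx": 0.00133, "dy": 0, "dz": 0.00135, "rx": 0, "ry": -1, "rz": 0},
    {"dx": 0, "dy": 0, "dz": 0, "rx": 0, "ry": 0, "rz": 0},
    {"dx": 0, "dy": 0, "dz": 0, "rx": 0, "ry": 0, "rz": 0},
    {"dx": 0, "dy": 0, "dz": 0, "rx": 0, "ry": 0, "rz": 0}
  ]
}}

```text
t: 17.92
tool_pos: [604.2, 191.5, 169.4]
eef_rot: [[0.926, -0.048, 0.374], [-0.044, -0.999, -0.018], [0.375, -0.0, -0.927]]
wrist_force: [0.8, 0.6, -2.4]
grip_width: 12.1
```

```bash
python3 -c "
from geo import *
rep()"
```

```text
pinX 86.74222462044172 -0.19064003599620083
t17.92 pitch 21.99 yaw -2.74 roll -0.00 lip [-11.25  -0.    69.29] lip2 [ 2.398e+01 -2.000e-02  8.352e+01] hole [ 9.1670e+01 -7.0000e-02  1.1086e+02] F [ 0.8  0.6 -2.4] M [ 0.05  0.65 -0.03] g12.1 tcp [604.2 191.5 169.4]
```

{"api": "carry_out", "payload": {
  "series": [
    {"dx": 0.00123, "dy": 0, "dz": 0.00135, "rx": 0, "ry": -1, "rz": 0},
    {"dx": 0.00123, "dy": 0, "dz": 0.00135, "rx": 0, "ry": -1, "rz": 0},
    {"dx": 0.00133, "dy": 0, "dz": 0.00135, "rx": 0, "ry": -1, "rz": 0},
    {"dx": 0.00133, "dy": 0, "dz": 0.00135, "rx": 0, "ry": -1, "rz": 0},
    {"dx": 0, "dy": 0, "dz": 0, "rx": 0, "ry": 0, "rz": 0},
    {"dx": 0, "dy": 0, "dz": 0, "rx": 0, "ry": 0, "rz": 0},
    {"dx": 0, "dy": 0, "dz": 0, "rx": 0, "ry": 0, "rz": 0}
  ]
}}

```text
t: 18.5
tool_pos: [610.8, 191.3, 166.1]
eef_rot: [[0.95, -0.048, 0.309], [-0.045, -0.999, -0.015], [0.309, -0.0, -0.951]]
wrist_force: [-0.3, 0.3, -3.6]
grip_width: 11.7
```

```bash
python3 -c "
from geo import *
rep()"
```

```text
pinX 86.74222462044172 -0.19064003599620083
t18.50 pitch 18.00 yaw -2.73 roll -0.00 lip [-1.152e+01  5.000e-02  6.917e+01] lip2 [2.462e+01 3.000e-02 8.092e+01] hole [9.4050e+01 1.0000e-02 1.0347e+02] F [-0.3  0.3 -3.6] M [ 0.08  0.56 -0.02] g11.7 tcp [610.8 191.3 166.1]
```

{"api": "carry_out", "payload": {
  "series": [
    {"dx": 0.00133, "dy": 0, "dz": 0.00135, "rx": 0, "ry": -1, "rz": 0},
    {"dx": 0.00133, "dy": 0, "dz": 0.00135, "rx": 0, "ry": -1, "rz": 0},
    {"dx": 0, "dy": 0, "dz": 0, "rx": 0, "ry": 0, "rz": 0},
    {"dx": 0, "dy": 0, "dz": 0, "rx": 0, "ry": 0, "rz": 0},
    {"dx": 0, "dy": 0, "dz": 0, "rx": 0, "ry": 0, "rz": 0}
  ]
}}

```text
t: 18.92
tool_pos: [614.2, 191.1, 164.4]
eef_rot: [[0.96, -0.048, 0.275], [-0.046, -0.999, -0.013], [0.276, -0.0, -0.961]]
wrist_force: [-0.8, -0.6, -2.1]
grip_width: 11.7
```

```bash
python3 -c "
from geo import *
rep()"
```

```text
pinX 86.74222462044172 -0.19064003599620083
t18.92 pitch 16.00 yaw -2.74 roll -0.00 lip [-1.149e+01  5.000e-02  6.920e+01] lip2 [2.504e+01 4.000e-02 7.967e+01] hole [95.21  0.   99.79] F [-0.8 -0.6 -2.1] M [ 0.02  0.51 -0.04] g11.7 tcp [614.2 191.1 164.4]
```

{"api": "carry_out", "payload": {
  "series": [
    {"dx": 0.00133, "dy": 0, "dz": 0.00135, "rx": 0, "ry": -1, "rz": 0},
    {"dx": 0.00133, "dy": 0, "dz": 0.00135, "rx": 0, "ry": -1, "rz": 0},
    {"dx": 0.00133, "dy": 0, "dz": 0.00135, "rx": 0, "ry": -1, "rz": 0},
    {"dx": 0.00133, "dy": 0, "dz": 0.00135, "rx": 0, "ry": -1, "rz": 0},
    {"dx": 0, "dy": 0, "dz": 0, "rx": 0, "ry": 0, "rz": 0},
    {"dx": 0, "dy": 0, "dz": 0, "rx": 0, "ry": 0, "rz": 0},
    {"dx": 0, "dy": 0, "dz": 0, "rx": 0, "ry": 0, "rz": 0}
  ]
}}

```text
t: 19.5
tool_pos: [620.7, 190.7, 160.4]
eef_rot: [[0.977, -0.048, 0.208], [-0.047, -0.999, -0.01], [0.208, 0.0, -0.978]]
wrist_force: [-0.2, 0.5, -2.9]
grip_width: 12.0
```

```bash
python3 -c "
from geo import *
rep()"
```

```text
pinX 86.74222462044172 -0.19064003599620083
t19.50 pitch 11.99 yaw -2.74 roll 0.00 lip [-1.154e+01 -3.000e-02  6.905e+01] lip2 [ 2.563e+01 -5.000e-02  7.695e+01] hole [ 9.703e+01 -8.000e-02  9.212e+01] F [-0.2  0.5 -2.9] M [-0.04  0.39 -0.03] g12.0 tcp [620.7 190.7 160.4]
```

{"api": "carry_out", "payload": {
  "series": [
    {"dx": 0.00133, "dy": 0, "dz": 0.00135, "rx": 0, "ry": -1, "rz": 0},
    {"dx": 0.00133, "dy": 0, "dz": 0.00135, "rx": 0, "ry": -1, "rz": 0},
    {"dx": 0.00133, "dy": 0, "dz": 0.00135, "rx": 0, "ry": -1, "rz": 0},
    {"dx": 0.00133, "dy": 0, "dz": 0.00135, "rx": 0, "ry": -1, "rz": 0},
    {"dx": 0, "dy": 0, "dz": 0, "rx": 0, "ry": 0, "rz": 0},
    {"dx": 0, "dy": 0, "dz": 0, "rx": 0, "ry": 0, "rz": 0},
    {"dx": 0, "dy": 0, "dz": 0, "rx": 0, "ry": 0, "rz": 0}
  ]
}}

```text
t: 20.08
tool_pos: [626.8, 190.5, 155.9]
eef_rot: [[0.989, -0.048, 0.139], [-0.047, -0.999, -0.007], [0.139, 0.0, -0.99]]
wrist_force: [-2.1, 0.7, -3.1]
grip_width: 11.7
```

```bash
python3 -c "
from geo import *
rep()"
```

```text
pinX 86.74222462044172 -0.19064003599620083
t20.08 pitch 7.98 yaw -2.73 roll 0.01 lip [-1.165e+01 -3.000e-02  6.893e+01] lip2 [ 2.598e+01 -4.000e-02  7.420e+01] hole [ 9.827e+01 -7.000e-02  8.434e+01] F [-2.1  0.7 -3.1] M [-0.05  0.43 -0.03] g11.7 tcp [626.8 190.5 155.9]
```

{"api": "carry_out", "payload": {
  "series": [
    {"dx": 0.0008, "dy": 0, "dz": 0.0012, "rx": 0, "ry": -1, "rz": 0},
    {"dx": 0.0008, "dy": 0, "dz": 0.0013, "rx": 0, "ry": -1, "rz": 0},
    {"dx": 0.0008, "dy": 0, "dz": 0.0013, "rx": 0, "ry": -1, "rz": 0},
    {"dx": 0, "dy": 0, "dz": 0, "rx": 0, "ry": 0, "rz": 0},
    {"dx": 0, "dy": 0, "dz": 0, "rx": 0, "ry": 0, "rz": 0},
    {"dx": 0, "dy": 0, "dz": 0, "rx": 0, "ry": 0, "rz": 0}
  ]
}}

```text
t: 20.58
tool_pos: [629.8, 190.4, 152.7]
eef_rot: [[0.995, -0.048, 0.087], [-0.048, -0.999, -0.004], [0.087, -0.0, -0.996]]
wrist_force: [-0.2, 0.9, -1.2]
grip_width: 11.8
```

```bash
python3 -c "
from geo import *
rep()
cv2.imwrite('pics/s10.png',cv2.resize(optics.read_camera('side')[180:290,175:315,::-1],(700,550),interpolation=2))"
```

```text
pinX 86.74222462044172 -0.19064003599620083
t20.58 pitch 5.00 yaw -2.74 roll -0.01 lip [-13.1    0.13  69.14] lip2 [24.76  0.11 72.46] hole [9.748e+01 8.000e-02 7.882e+01] F [-0.2  0.9 -1.2] M [ 0.07  0.16 -0.04] g11.8 tcp [629.8 190.4 152.7]
```

View pics/s10.png

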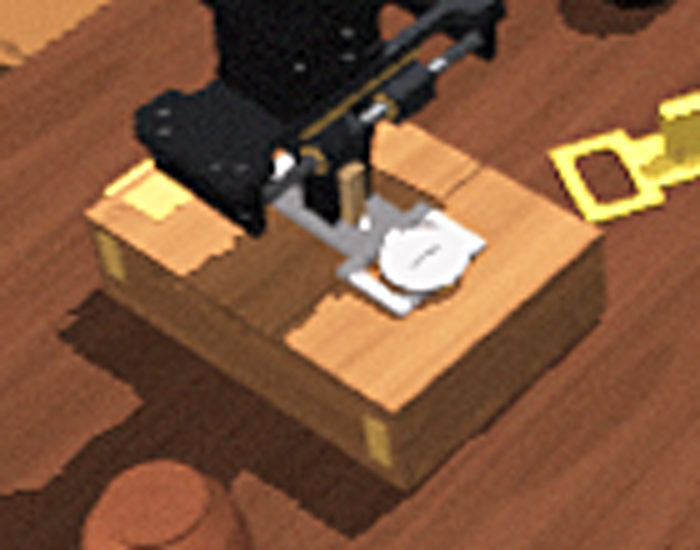

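The side view shows the eye around the stud with the head above the plate. Now I'll draw back about 10.5 mm.

{"api": "carry_out", "payload": {
  "series": [
    {"dx": -0.0015, "dy": 0, "dz": -0.00013, "rx": 0, "ry": 0, "rz": 0},
    {"dx": -0.0015, "dy": 0, "dz": -0.00013, "rx": 0, "ry": 0, "rz": 0},
    {"dx": -0.0015, "dy": 0, "dz": -0.00013, "rx": 0, "ry": 0, "rz": 0},
    {"dx": 0, "dy": 0, "dz": 0, "rx": 0, "ry": 0, "rz": 0},
    {"dx": 0, "dy": 0, "dz": 0, "rx": 0, "ry": 0, "rz": 0}
  ]
}}

```text
t: 21.05
tool_pos: [625.0, 190.7, 152.9]
eef_rot: [[0.995, -0.047, 0.087], [-0.047, -0.999, -0.004], [0.087, 0.0, -0.996]]
wrist_force: [-0.4, 0.3, -2.6]
grip_width: 11.7
```

{"api": "carry_out", "payload": {
  "series": [
    {"dx": -0.0015, "dy": 0, "dz": -0.00013, "rx": 0, "ry": 0, "rz": 0},
    {"dx": -0.0015, "dy": 0, "dz": -0.00013, "rx": 0, "ry": 0, "rz": 0},
    {"dx": -0.0015, "dy": 0, "dz": -0.00013, "rx": 0, "ry": 0, "rz": 0},
    {"dx": -0.0012, "dy": 0, "dz": -0.00013, "rx": 0, "ry": 0, "rz": 0},
    {"dx": 0, "dy": 0, "dz": 0, "rx": 0, "ry": 0, "rz": 0},
    {"dx": 0, "dy": 0, "dz": 0, "rx": 0, "ry": 0, "rz": 0},
    {"dx": 0, "dy": 0, "dz": 0, "rx": 0, "ry": 0, "rz": 0},
    {"dx": 0, "dy": 0, "dz": 0, "rx": 0, "ry": 0, "rz": 0}
  ]
}}

```text
t: 21.72
tool_pos: [619.5, 190.9, 152.8]
eef_rot: [[0.995, -0.048, 0.087], [-0.048, -0.999, -0.004], [0.087, -0.0, -0.996]]
wrist_force: [0.0, 1.1, -2.0]
grip_width: 11.7
```

```bash
python3 -c "
from geo import *
rep()
cv2.imwrite('pics/w11.png',cv2.resize(optics.read_camera('wrist')[140:230,260:370,::-1],(770,630)[:2],interpolation=0)[:600])"
```

```text
pinX 86.74222462044172 -0.19064003599620083
t21.72 pitch 5.00 yaw -2.73 roll -0.00 lip [-2.336e+01  6.000e-02  6.925e+01] lip2 [1.450e+01 4.000e-02 7.256e+01] hole [8.722e+01 1.000e-02 7.893e+01] F [ 0.   1.1 -2. ] M [-0.02  0.2  -0.01] g11.7 tcp [619.5 190.9 152.8]
```

View pics/w11.png

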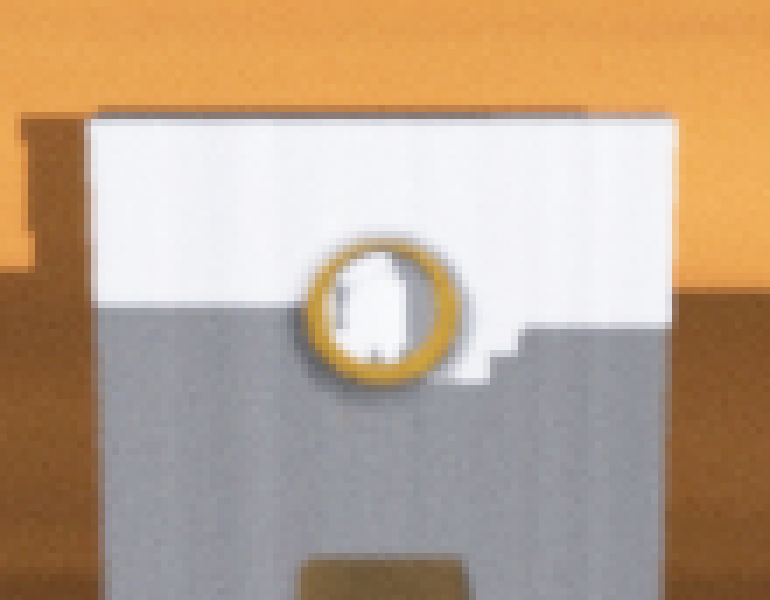

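The wrist close-up shows the pin centred in the round hole (both near crop (384,311)). I'll lower it level.

{"api": "carry_out", "payload": {
  "series": [
    {"dx": 0.00125, "dy": 0, "dz": 0.00135, "rx": 0, "ry": -1, "rz": 0},
    {"dx": 0.00125, "dy": 0, "dz": 0.00135, "rx": 0, "ry": -1, "rz": 0},
    {"dx": 0.00125, "dy": 0, "dz": 0.00135, "rx": 0, "ry": -1, "rz": 0},
    {"dx": 0, "dy": 0, "dz": 0, "rx": 0, "ry": 0, "rz": 0},
    {"dx": 0, "dy": 0, "dz": 0, "rx": 0, "ry": 0, "rz": 0},
    {"dx": 0, "dy": 0, "dz": 0, "rx": 0, "ry": 0, "rz": 0}
  ]
}}

```text
t: 22.27
tool_pos: [623.5, 190.8, 148.8]
eef_rot: [[0.998, -0.048, 0.035], [-0.048, -0.999, -0.002], [0.035, -0.0, -0.999]]
wrist_force: [-0.2, 0.3, -2.4]
grip_width: 11.4
```

{"api": "carry_out", "payload": {
  "series": [
    {"dx": 0.00125, "dy": 0, "dz": 0.0013, "rx": 0, "ry": -1, "rz": 0},
    {"dx": 0, "dy": 0, "dz": 0, "rx": 0, "ry": 0, "rz": 0},
    {"dx": 0, "dy": 0, "dz": 0, "rx": 0, "ry": 0, "rz": 0},
    {"dx": 0, "dy": 0, "dz": 0, "rx": 0, "ry": 0, "rz": 0},
    {"dx": 0, "dy": 0, "dz": 0, "rx": 0, "ry": 0, "rz": 0}
  ]
}}

```text
t: 22.68
tool_pos: [624.7, 190.7, 147.8]
eef_rot: [[0.999, -0.047, 0.018], [-0.047, -0.999, -0.001], [0.018, -0.0, -1.0]]
wrist_force: [-0.3, 0.8, -2.7]
grip_width: 11.9
```

```bash
python3 -c "
from geo import *
rep()"
```

```text
pinX 86.74222462044172 -0.19064003599620083
t22.68 pitch 1.00 yaw -2.72 roll -0.00 lip [-23.83   0.14  69.25] lip2 [14.17  0.13 69.92] hole [87.15  0.12 71.2 ] F [-0.3  0.8 -2.7] M [0.02 0.04 0.  ] g11.9 tcp [624.7 190.7 147.8]
```

{"api": "carry_out", "payload": {
  "series": [
    {"dx": 0.0011, "dy": 0, "dz": 0.0014, "rx": 0, "ry": -1, "rz": 0},
    {"dx": 0, "dy": 0, "dz": 0.0003, "rx": 0, "ry": 0, "rz": 0},
    {"dx": 0, "dy": 0, "dz": 0, "rx": 0, "ry": 0, "rz": 0},
    {"dx": 0, "dy": 0, "dz": 0, "rx": 0, "ry": 0, "rz": 0},
    {"dx": 0, "dy": 0, "dz": 0, "rx": 0, "ry": 0, "rz": 0},
    {"dx": 0, "dy": 0, "dz": 0, "rx": 0, "ry": 0, "rz": 0}
  ]
}}

```text
t: 23.18
tool_pos: [625.9, 190.8, 146.3]
eef_rot: [[0.999, -0.048, 0.0], [-0.048, -0.999, 0.0], [0.0, -0.0, -1.0]]
wrist_force: [-1.9, 0.6, 2.6]
grip_width: 12.0
```

```bash
python3 -c "
from geo import *
rep()"
```

```text
pinX 86.74222462044172 -0.19064003599620083
t23.18 pitch 0.02 yaw -2.72 roll -0.02 lip [-23.98   0.29  69.1 ] lip2 [14.02  0.28 69.12] hole [87.02  0.26 69.14] F [-1.9  0.6  2.6] M [0.12 0.47 0.04] g12.0 tcp [625.9 190.8 146.3]
```

The plate is down, level on the deck with light contact. I'll release and retreat.

{"api": "carry_out", "payload": {
  "grip": 0,
  "series": [
    {"dx": 0, "dy": 0, "dz": -0.0002, "rx": 0, "ry": 0, "rz": 0},
    {"dx": 0, "dy": 0, "dz": 0, "rx": 0, "ry": 0, "rz": 0},
    {"dx": 0, "dy": 0, "dz": 0, "rx": 0, "ry": 0, "rz": 0},
    {"dx": 0, "dy": 0, "dz": 0, "rx": 0, "ry": 0, "rz": 0},
    {"dx": 0, "dy": 0, "dz": 0, "rx": 0, "ry": 0, "rz": 0},
    {"dx": 0, "dy": 0, "dz": 0, "rx": 0, "ry": 0, "rz": 0},
    {"dx": 0, "dy": 0, "dz": 0, "rx": 0, "ry": 0, "rz": 0},
    {"dx": 0, "dy": 0, "dz": 0, "rx": 0, "ry": 0, "rz": 0}
  ]
}}

```text
t: 23.85
tool_pos: [625.9, 190.6, 146.2]
eef_rot: [[0.999, -0.048, -0.0], [-0.048, -0.999, 0.0], [-0.0, -0.0, -1.0]]
wrist_force: [0.6, 0.2, 0.3]
grip_width: 43.1
```

{"api": "carry_out", "payload": {
  "series": [
    {"dx": 0, "dy": 0, "dz": -0.003, "rx": 0, "ry": 0, "rz": 0},
    {"dx": 0, "dy": 0, "dz": -0.006, "rx": 0, "ry": 0, "rz": 0},
    {"dx": 0, "dy": 0, "dz": -0.01, "rx": 0, "ry": 0, "rz": 0},
    {"dx": 0, "dy": 0, "dz": -0.015, "rx": 0, "ry": 0, "rz": 0},
    {"dx": 0, "dy": 0, "dz": -0.015, "rx": 0, "ry": 0, "rz": 0},
    {"dx": 0, "dy": 0, "dz": -0.015, "rx": 0, "ry": 0, "rz": 0},
    {"dx": 0, "dy": 0, "dz": -0.015, "rx": 0, "ry": 0, "rz": 0},
    {"dx": 0, "dy": 0, "dz": -0.015, "rx": 0, "ry": 0, "rz": 0},
    {"dx": 0, "dy": 0, "dz": -0.006, "rx": 0, "ry": 0, "rz": 0},
    {"dx": 0, "dy": 0, "dz": 0, "rx": 0, "ry": 0, "rz": 0},
    {"dx": 0, "dy": 0, "dz": 0, "rx": 0, "ry": 0, "rz": 0},
    {"dx": 0, "dy": 0, "dz": 0, "rx": 0, "ry": 0, "rz": 0},
    {"dx": 0, "dy": 0, "dz": 0, "rx": 0, "ry": 0, "rz": 0}
  ]
}}

```text
t: 24.93
tool_pos: [625.5, 190.4, 245.2]
eef_rot: [[0.999, -0.048, -0.002], [-0.048, -0.999, -0.0], [-0.002, 0.001, -1.0]]
wrist_force: [0.4, -0.5, 0.3]
grip_width: 43.6
```

```bash
python3 -c "
from geo import *
s=rep()
a=cv2.resize(optics.read_camera('side')[195:275,195:295,::-1],(400,320),interpolation=2)
b=cv2.resize(optics.read_camera('wrist')[100:260,220:420,::-1],(400,320),interpolation=2)
cv2.imwrite('pics/f12.png',np.hstack([a,b]))"
```

```text
pinX 86.74222462044172 -0.19064003599620083
t24.93 pitch -0.09 yaw -2.73 roll 0.03 lip [-24.53  -0.22 168.1 ] lip2 [ 13.47  -0.23 168.04] hole [ 86.47  -0.25 167.93] F [ 0.4 -0.5  0.3] M [0.02 0.05 0.05] g43.6 tcp [625.5 190.4 245.2]
```

Run:
```python
from geo import *
W=optics.camera_params("wrist");s=state();im=optics.read_camera("wrist")[:,:,::-1].copy()
u0=proj(W,pin+[0,0,4]-[0,0,pin[2]-69]);print("pin exp px",u0)
x,y=u0.astype(int);c=im[y-20:y+20,x-20:x+20];hs=cv2.cvtColor(c,40)
m=((hs[:,:,1]>90)).astype(np.uint8);n,l,st,ce=cv2.connectedComponentsWithStats(m)
for i in range(1,n):
  if st[i,4]>8:print(st[i],ce[i]+[x-20,y-20])
g=im[max(0,y-60):y+80,x-70:x+70];hh=cv2.cvtColor(g,40);w=(hh[:,:,1]<70).astype(np.uint8);w=cv2.morphologyEx(w,2,np.ones((3,3)))
n,l,st,ce=cv2.connectedComponentsWithStats(w)
for i in range(1,n):
  if st[i,4]>300:
    print("plate",st[i]+[x-70,max(0,y-60),0,0,0]);X0,Y0,ww,_,_=st[i]+[x-70,max(0,y-60),0,0,0]
    a=toz(W,(X0,Y0+8),73);b=toz(W,(X0+ww,Y0+8),73);e=toz(W,(X0+ww/2,Y0),73);print("width",np.linalg.norm(a-b),"end rel pin",(e-pin)@bx,"centre y",((a+b)/2-pin)@by)
# compact colour map of the hole surroundings
for r in range(y-12,y+13,2):print(" ".join("%3d/%3d"%tuple(cv2.cvtColor(im[r:r+1,q:q+1],40)[0,0,1:]) for q in range(x-12,x+13,3)))
sd=cv2.imread("pics/a6.png")
```

```text
pinX 86.74222462044172 -0.19064003599620083
pin exp px [314.15421595 155.83286847]
[ 0  0 40  2 80] [313.5 135.5]
[13 14 14 11 39] [312.05128205 152.8974359 ]
plate [ 287  137   54   98 4139]
width 40.988043004098316 end rel pin 14.22878420849749 centre y 0.11350489545261527
 13/175  15/169   3/250   2/252   2/251   4/251   4/252   2/251   3/252
 13/177  15/173   6/241   3/252   3/252   3/251   2/251   2/251   3/252
 17/177  15/169  11/228   3/250   3/248   3/250   3/252   2/251   3/251
 10/176  14/205   3/240  49/249  94/253  39/248   3/251   3/251   2/251
 15/175  14/195  43/232 138/204  75/229 123/254  10/241   3/251   2/251
 13/176  13/159 160/235   4/239   3/247   6/243  82/251   3/250   2/251
 13/173   9/148 148/193   7/232   2/252   3/248 110/253   3/250   2/251
 13/174  10/150 137/192   3/248   1/252   2/253  87/253   4/250   3/251
 13/174  14/162 116/181   3/249   2/253   1/252  60/235   3/250   2/251
  9/170  18/167  13/159  14/248   4/240   8/241   4/236   2/251   2/251
 13/175  15/171  12/216   3/227  14/226   8/226   3/251   3/251   2/251
 13/176  14/165  17/180   3/251   4/249   3/251   2/251   3/251   2/251
 15/173  15/167  14/176   3/251   2/251   3/251   2/251   2/251   2/251
```

```bash
python3 -c "
from rig import sign_off
print(sign_off())"
```

```text
the job is handed in; nothing more can be done
None
```

The latch plate is on the box and the job is handed in, at about 25 s of robot time. I tipped the eye past the stud head at 25° and felt for the deck and then the shank. I then levelled the plate under the head, drew it back about 10 mm over the pin, set it flat and let go. The highest contact change I read was about 6.5 N on the deck and about 2.5 N on the shank; forces were read only at the end of each move.

- **Over the pin:** after release, the wrist camera shows the pin inside the round hole. The plate's end is 14.2 mm past the pin (14 nominal), and its centre line is 0.1 mm off.
- **Flat and free:** the plate was level to within about 0.1° at deck height when I let go. The gripper is now about 100 mm above it, with the wrist force near zero.
- **Not seen by eye:** the picture limit blocked my last view, so the final check was numbers only. I did not measure the lid or the bystanders again at the end.
- **Disagreement:** the scene and side cameras differed from the wrist camera by about 3 mm in y. I went by the wrist camera, measuring the plate against the stud and pin directly.

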